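# Hang the bowl, tare the scale, weigh the brass cylinder

### The job

Weigh the brass lock cylinder on the hanging scale: clip the snap hook of the empty weighing bowl onto the scale's eye so that the bowl hangs free with the sprung gate shut, let it come to rest and press the orange tare key while the bowl hangs there untouched and empty, then put the cylinder in the bowl and leave it hanging at rest. Do not lean on, jerk or drop things on the weighing arm (it overloads at about 1.4 kg), keep off the tare key once the brass is in the bowl, and leave the padlock, oil bottle and tape measure where they are.

Things in the scene. Friction and masses are not known exactly. Their poses are not given: they have to be found in the camera images.
- scale: bench hanging scale bolted down: grey foot plate 110 x 205 x 8 mm, aluminium column 36 x 36 mm, 266 mm high, console. Origin on the bench at the arm's root (column centre 12 mm along +x). The load arm sticks out along -x. +y points to the console (98 x 78 mm, centre at y = 98 mm; key ledge 38 mm high, display hump between it and the column 60 mm high)
- eye (a point): middle of the crossbar of the eye at the load arm's free end, a level U of 7 mm round steel. Crossbar: 31 mm long, along the scale's y, at scale x = -142 mm, 242 mm above the bench unloaded. Behind it (scale +x) 45 mm of open space 34 mm wide, then an end plate 56 mm wide, 24 mm high and the 26 x 26 mm arm bar at the same height. Nothing above. Axes as the scale's
- load_arm (a joint): how far the load arm has sunk under load, 0 to 0.008 m: 0.4 mm per newton on a spring
- tare_top (a point): centre of the top of the orange tare key, 24 x 17 mm, 44 mm above the bench on the console's front ledge, 117 mm in front of the column (scale +y), 26 mm to the arm's side. The two black keys beside it are fixed
- tare (a joint): tare key, 0 up, 0.004 m fully down (spring, 1.6 N at first, 4.8 N fully down); it counts as pressed beyond 0.003
- bowl: aluminium weighing bowl with steel stirrup and snap hook, one rigid piece but for the gate, about 0.43 kg, 217 mm high overall. Origin under the centre of its base, z up. 120 mm across the base, 160 mm across the rim, rim 40 mm high, wall 3 mm. The hook opens to the bowl's +x, its spine is at -x. Centre of mass close to the z axis
- hook_spine (a point): point to grip on the hook's spine, a flat-sided upright bar 12 mm (along bowl x) by 10 mm (along bowl y) at bowl (-30, 0, 199) mm; flat from 136 to 208 mm. A light grip (20 to 40 N) holds it. Axes parallel to the bowl's
- hook_seat (a point): where the eye's crossbar centre sits when the bowl hangs: at bowl (0, 0, 203.5) mm in the hook's top arc. Hook: 10 mm thick, in the bowl's x-z plane, 126 to 217 mm high; spine at x = -30 mm, nose coming down at x = +20 mm to 187 mm height, gate under the nose. Inside width 40 mm between spine and gate
- gate (a joint): brass sprung gate of the hook, 7 mm round, hinged at bowl (20, 0, 134) mm, tip at 185 mm; 0 shut, swings in towards the spine to 0.85 rad and springs back (1.6 N at the tip at first, 5 N at 0.6). A bar pushed in at 174 to 182 mm bowl height slips over its tip some 35 mm after first touch, and must then rise into the arc for the gate to snap shut
- bowl_in (a point): centre of the bowl's inner floor, at bowl (0, 0, 4) mm; floor about 120 mm across. Above it the stirrup, 5 mm round wire in the bowl's x-z plane: legs at x = +-81 mm at the rim, upright to 78 mm height, then +-66 mm at 97 mm, +-14 mm at 119 mm, joined at the hook's foot; the two y sides are open, so reach in from a y side, tilted
- oil_bottle: small white oil bottle with red nozzle, 37 x 36 x 122 mm, stays where it is; origin under its centre
- tape_measure: yellow and black tape measure standing, 34 x 72 x 58 mm, stays where it is; origin under its centre
- key_cutter: red key-cutting machine behind the work, fixed, not used here; on its riser (front edge at x = 550 mm, 32 mm high). Its lever sticks out towards the robot and ends in a black ball about 28 mm across at 125 mm in front of this origin, 30 mm to the left of it (y), 130 mm above the bench: keep the bowl clear of it
- cylinder: brass lock cylinder standing on its end, 35 mm across at the top flange, 30 mm high, about 0.11 kg; origin under its centre
- padlock: brass padlock lying flat, 68 x 42 x 17 mm, stays where it is; origin under its centre
Things that resemble listed ones, but are neither listed nor needed, are in the scene too. Leave any blue look-alike of the cylinder alone.

How it is judged:
By the outcome, as a careful person would: the job done as asked, in the order asked, and still so for the second after the job is handed in, with the robot touching nothing.
It also fails if it takes over 67 s, if anything falls off the work surface, if the arm or the gripper's body presses on something with over 40 N, if the wrist force passes 120 N, or if a joint passes its speed limit or range.

### The arm

A 6-joint arm with a two-finger parallel gripper is mounted at the origin on a cart in front of the work surface, level with it; the furniture and walls round the work are solid. World frame = base frame: x ahead of the robot, y to its left, z up, the work surface at z = 0. Lengths are in m, angles in rad, forces in N, time in s.
With the tool pointing down it reaches from about 0.35 to 0.775 m from the base axis. Payload 7.3 kg.
Tool frame: the origin (TCP) lies midway between the tips of the shut fingers; the grasp point (between the pads) lies grasp_offset behind it (grasp_offset is the distance from the TCP to the grasp point, in m); z points along the fingers, y is the line along which they close (so a half turn about z gives the same grasp; the last joint's range is limited). The gripper opens to 92 mm and grips with 3 to 60 N. Pads are 19 mm wide; open, the fingers measure 130 mm over their backs; the gripper's body (75 mm by 190 mm) begins 47 mm behind the grasp point.
Start: joints at [-1.446, 0.342, 1.524, -0, 1.275, -0.146], TCP at [0.14, -0.506, 0.227] pointing down, gripper open.
Joint ranges: [-2.53, 2.53], [-0.77, 2.02], [0.04, 2.7], [-1, 4.14], [0.28, 2.66], [-3.11, 3.11]. Speed limits (rad/s): [2.57, 2.57, 3.14, 3.14, 3.14, 3.14].

### API

Orientations are given as [roll, pitch, yaw] about the fixed x, y, z axes, in that order (R = Rz(yaw) Ry(pitch) Rx(roll)).
In Python, from cell import * gives the robot as it stands.
- The arm moves only by the tool step_arm, never from a script. Its argument "plan" is a list of rows, each a list of 5 numbers: the closure, from -1 (fully open) to 1 (shut), then the shift along the tool's x, y, z in m, then the turn about the tool's z in rad. In form: [[hand, x, y, z, twist], ...]. A call has 1 to 20 rows; each row is the pose to reach, as a shift and turn from the pose commanded when the call began, along the tool's axes at that moment; what a row does not reach only later rows make up. A row lasts 1/8 s, in which the tool goes at most 62.5 mm and 10.7 degrees, less where a joint would pass 70% of its speed; a pose out of reach is approached as far as the arm can. A call with a gripper value outside its range is refused whole. The fingers move at their own pace and stop on an object; "grip_force" is the grip in N (left out, the last holds). Time passes only in rows, so rows that repeat a pose let the fingers close. It gives the time, the measured TCP pose, the force, the opening and the grip force at its end, in the units of the state.
- observe(): the state, without advancing time (a new reading comes with each control period).
- read_camera(name): name is "scene" or "top" or "wrist"; returns a dict with "img" (400x640x3 uint8, red, green, blue), "range_z" (400x640 float32, m along the optical axis (not along the pixel's ray), 0 where there is no reading), "fx", "fy", "cx", "cy" (pixels), "R" (3x3) and "t" (3): a world point X has camera coordinates R X + t; the wrist camera has in their place "T_tool_cam" (4x4, takes a point from camera to tool coordinates, whose origin is the TCP and whose axes are the flange's). Camera axes: x right, y down, z forward; pixel columns grow to the right and rows downward; lengths in m; the calibration is good to about 2 mm. A picture is of the moment at which its call begins: read the wrist's pose just before it.
- hand_in(): hands the job in; it is judged then, once.
The state is a dict: "time": time; "qpos": joint angles; "qvel": joint speeds; "joint_efforts": joint torques, N m; "tool_pos": TCP position; "tool_rot": TCP orientation; "contact_force": force on the tool from outside, world axes, zero at the start; "torque": the same for the moment, N m; "opening": finger opening in m; "grip_force": force on a finger pad.
Only numpy, scipy, OpenCV 4.12 (cv2) and the standard library are available. Lean on these libraries where they do the work, as an engineer would, in place of code of your own. Each camera call takes 0.05 s, during which the arm holds its last target. There are 200 camera calls.

## Working session

There is one attempt and no reset: what is moved stays moved. The work goes in short steps, Python scripts to look and compute and a tool call to move; the robot and the scene stay as the last step left them, time stands still between calls to the robot, and variables do not carry over. Pictures are saved under pics/ and viewed, at most 10 in all, crops included, and the job is handed in when it is done.

Besides the shell and the picture viewer there is one more tool, called by a JSON object that holds its "method" and its "body". step_arm: Moves the arm, as the interface text tells. Its arguments: {"type":"object","properties":{"plan":{"type":"array","items":{"type":"array","items":{"type":"number"}}},"grip_force":{"type":"number"}},"required":["plan"]}

```bash
ls; mkdir -p pics; cat > h.py <<'E'
from cell import *
import numpy as np, cv2
def snap(n,f):
    c=read_camera(n); cv2.imwrite(f'pics/{f}.png',c['img'][:,:,::-1]); np.save(f'pics/{f}.npy',c,allow_pickle=True); return c
def load(f): return np.load(f'pics/{f}.npy',allow_pickle=True).item()
def pts(c):
    # world (or camera->tool for wrist) points per pixel
    v,u=np.mgrid[0:400,0:640]; z=c['range_z']
    P=np.stack([(u-c['cx'])/c['fx']*z,(v-c['cy'])/c['fy']*z,z],-1)
    if 'T_tool_cam' in c: return P@c['T_tool_cam'][:3,:3].T+c['T_tool_cam'][:3,3]
    return (P-c['t'])@c['R']
E
python3 - <<'E'
from h import *
print(observe())
for n in('scene','top'):
    c=snap(n,n+'0'); print(n,c['fx'],-c['R'].T@c['t'],c['R'][2])
E
```

```text
pics
{'time': 0.0, 'qpos': array([-1.44598516e+00,  3.42740393e-01,  1.52505406e+00, -1.61691491e-05,
        1.27542617e+00, -1.46020095e-01]), 'qvel': array([ 0.00032607,  0.00133748, -0.0003074 , -0.00022711,  0.00043459,
        0.00012464]), 'joint_efforts': array([ 3.24854584e-03, -4.31232798e+01, -2.44221890e+01,  7.20433728e-02,
        5.57705818e-02, -1.08338377e-04]), 'tool_pos': array([ 0.14040641, -0.50542583,  0.22602288]), 'tool_rot': array([-3.13997975e+00, -2.21576393e-04,  2.70835804e-01]), 'contact_force': array([0.68780381, 0.28684242, 0.46960584]), 'torque': array([ 0.06782954, -0.03524126, -0.00170203]), 'grip_force': 0.0, 'opening': 0.09153461524959448}
scene 398.3654946644186 [ 0.15797836 -0.6477288   0.90582677] [ 0.34317573  0.64221452 -0.68541297]
top 386.4398482612677 [0.25857735 0.05432569 1.38883779] [ 0.20194617 -0.02260861 -0.97913564]
```

View pics/scene0.png

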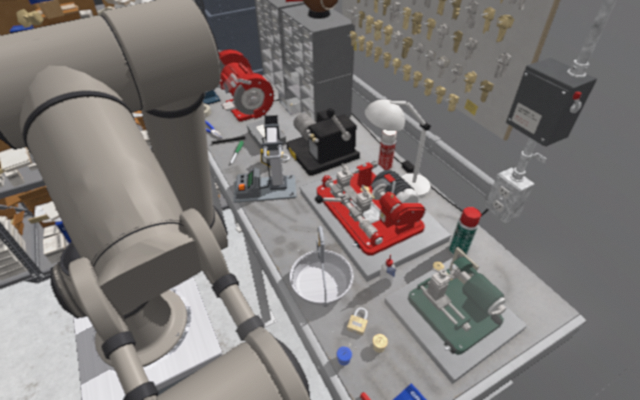

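View pics/top0.png

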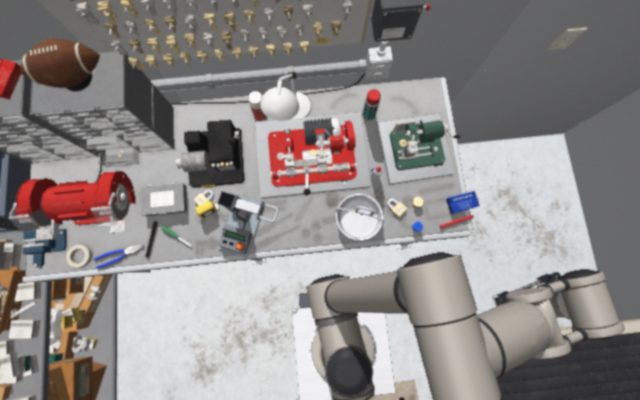

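The top view shows the scale around (240,215), bowl at (360,217), padlock (397,207), brass cylinder (418,202), blue look-alike (418,228), oil bottle (376,180), tape (205,200).

```bash
python3 - <<'E'
from h import *
c=load('top0'); P=pts(c); 
for n,(u,v) in dict(cyl=(418,202),blue=(418,228),pad=(397,207),bowl=(357,222),oil=(376,172),tape=(205,200),tare=(239,246),ball=(307,192)).items(): print(n,P[v,u].round(3))
hsv=cv2.cvtColor(c['img'],cv2.COLOR_RGB2HSV)
# bowl rim points: z ~0.04
x,y,z=P[...,0],P[...,1],P[...,2]
g=(z>.03)&(z<.05); g[:, :325]=0; g[:,:][:,386:]=0; g[:190]=0;g[246:]=0
(cx,cy),r=cv2.minEnclosingCircle(P[g][:,:2].astype(np.float32)*1000); print('rim',cx,cy,r,g.sum())
h=(z>.1)&(z<.24)&(x>.25); h[:, :325]=0; h[:,390:]=0
for a in P[h&(x<.5)][::3]: print(a.round(3),end=' ')
print()
# arm & eye
e=(z>.2)&(z<.3)&(x<.56); e[:,:190]=0;e[:,300:]=0;e[:180]=0
print('arm',cv2.minAreaRect(P[e][:,:2].astype(np.float32)*1000), P[e].min(0),P[e].max(0))
o=(hsv[...,0]<14)&(hsv[...,1]>140)&(x<.5); o[:,:200]=0;o[:,260:]=0;o[:220]=0
print('tare',P[o].mean(0),np.argwhere(o).mean(0),o.sum())
a=cv2.resize(c['img'][175:265,190:300,::-1],None,fx=4,fy=4,interpolation=cv2.INTER_CUBIC)
b=cv2.resize(c['img'][165:255,330:430,::-1],None,fx=3.5,fy=4,interpolation=cv2.INTER_CUBIC)
cv2.imwrite('pics/crop.png',np.hstack([a,b]))
E
```

```text
cyl [ 0.475 -0.326  0.028]
blue [ 0.382 -0.311  0.03 ]
pad [ 0.466 -0.25   0.019]
bowl [ 0.429 -0.102  0.005]
oil [ 0.586 -0.181  0.084]
tape [0.564 0.436 0.016]
tare [0.383 0.318 0.046]
ball [0.528 0.065 0.142]
rim 470.8322448730469 -84.8011703491211 118.17110443115234 328
[ 0.454 -0.089  0.201] [ 0.452 -0.097  0.21 ] [ 0.45  -0.088  0.208] [ 0.448 -0.096  0.214] [ 0.446 -0.105  0.217] [ 0.448 -0.085  0.203] [ 0.446 -0.094  0.208] [ 0.444 -0.102  0.212] [ 0.442 -0.11   0.221] [ 0.442 -0.121  0.214] [ 0.464 -0.059  0.103] [ 0.445 -0.088  0.197] [ 0.441 -0.102  0.214] [ 0.439 -0.11   0.219] [ 0.438 -0.119  0.219] [ 0.438 -0.129  0.213] [ 0.461 -0.062  0.101] [ 0.458 -0.072  0.112] [ 0.449 -0.086  0.159] [ 0.437 -0.11   0.215] [ 0.435 -0.119  0.22 ] [ 0.435 -0.129  0.213] [ 0.435 -0.14   0.204] [ 0.453 -0.077  0.117] [ 0.449 -0.085  0.14 ] [ 0.448 -0.095  0.135] [ 0.447 -0.105  0.135] [ 0.433 -0.12   0.212] [ 0.432 -0.128  0.216] [ 0.432 -0.139  0.208] [ 0.445 -0.091  0.136] [ 0.444 -0.101  0.134] [ 0.443 -0.11   0.138] [ 0.442 -0.121  0.134] [ 0.429 -0.132  0.21 ] [ 0.442 -0.098  0.13 ] [ 0.44  -0.107  0.137] [ 0.44  -0.117  0.132] [ 0.438 -0.127  0.134] [ 0.43  -0.129  0.184] [ 0.427 -0.136  0.202] [ 0.437 -0.103  0.137] [ 0.436 -0.113  0.135] [ 0.436 -0.123  0.134] [ 0.431 -0.129  0.159] [ 0.427 -0.136  0.181] [ 0.436 -0.108  0.119] [ 0.432 -0.126  0.135] [ 0.427 -0.132  0.159] [ 0.431 -0.132  0.116] [ 0.427 -0.138  0.138] [ 0.427 -0.146  0.107] [ 0.424 -0.152  0.104] [ 0.419 -0.162  0.102] [0.254 0.001 0.238] [0.252 0.036 0.204] 
arm ((477.6744689941406, 243.1217498779297), (176.07809448242188, 55.67315673828125), 68.85409545898438) [0.42596216 0.1559829  0.20485819] [0.53029436 0.32908562 0.27239753]
tare [0.38328001 0.31658441 0.04430693] [245.94736842 239.57894737] 38
```

View pics/crop.png

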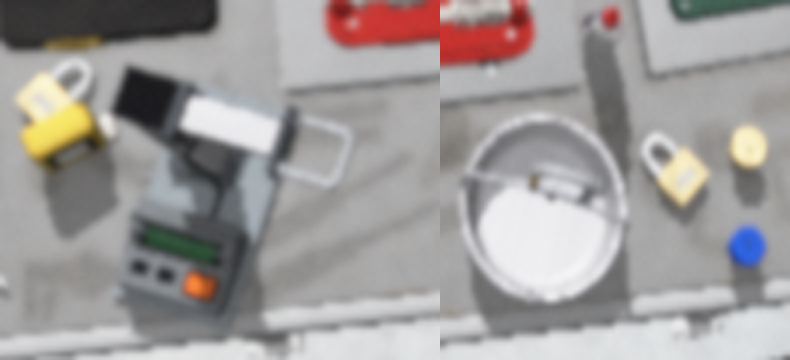

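{"method": "step_arm", "body": {"plan": [[-1,0,0,-0.06,0],[-1,0.377,-0.28,-0.1,-0.863],[-1,0.377,-0.28,-0.1,-0.863],[-1,0.377,-0.28,-0.1,-0.863],[-1,0.377,-0.28,-0.1,-0.863],[-1,0.377,-0.28,-0.1,-0.863],[-1,0.377,-0.28,-0.1,-0.863],[-1,0.377,-0.28,-0.1,-0.863],[-1,0.377,-0.28,-0.1,-0.863],[-1,0.377,-0.28,-0.1,-0.863]]}}

```text
time: 1.35
tool_pos: [0.4296, -0.1335, 0.3265]
tool_rot: [-3.141, -0.0, 1.138]
contact_force: [0.1, -0.1, -0.1]
opening: 0.0919
grip_force: 0.0
```

```bash
python3 - <<'E'
from h import *
s=observe(); print(s['time'],s['tool_pos'],s['tool_rot'],s['contact_force'])
try: print(grasp_offset)
except Exception as e: print(e)
c=snap('wrist','w1'); print(c['T_tool_cam'].round(3))
d=snap('scene','scene1')
cv2.imwrite('pics/two.png',np.hstack([cv2.resize(x['img'][:,:,::-1],(400,250)) for x in(c,d)]))
P=pts(d); q=P-s['tool_pos']; r=np.hypot(q[...,0],q[...,1])
yw=s['tool_rot'][2]; tx=q[...,0]*np.cos(yw)+q[...,1]*np.sin(yw); ty=q[...,0]*np.sin(yw)-q[...,1]*np.cos(yw)
for z in np.arange(-.02,.5,.02):
    m=(r<.2)&(abs(q[...,2]-z)<.01)&(d['range_z']>0)
    if m.sum()>3: print(z.round(2),m.sum(),'tx',tx[m].min().round(3),tx[m].max().round(3),'ty',ty[m].min().round(3),ty[m].max().round(3))
E
```

```text
1.35 [ 0.42962937 -0.13347989  0.3264715 ] [-3.14117094e+00 -1.67647392e-04  1.13788344e+00] [ 0.13834263 -0.10246142 -0.09404296]
0.0188
[[-0.    -0.951 -0.31   0.085]
 [ 1.     0.    -0.001  0.   ]
 [ 0.001 -0.31   0.951 -0.157]
 [ 0.     0.     0.     1.   ]]
0.0 31 tx -0.013 0.006 ty -0.057 0.055
0.02 130 tx -0.014 0.008 ty -0.064 0.061
0.04 140 tx -0.014 0.002 ty -0.066 0.064
0.06 18 tx -0.037 0.005 ty -0.083 0.084
0.08 630 tx -0.04 0.026 ty -0.088 0.085
0.1 1562 tx -0.04 0.037 ty -0.096 0.093
0.12 774 tx -0.039 0.034 ty -0.096 0.093
0.14 258 tx -0.026 -0.01 ty -0.051 0.015
0.16 432 tx -0.04 0.034 ty -0.051 0.034
0.18 461 tx -0.039 0.009 ty -0.038 0.036
0.2 347 tx -0.042 -0.003 ty -0.04 0.037
0.22 516 tx -0.041 0.002 ty -0.04 0.038
0.24 488 tx -0.041 -0.004 ty -0.038 0.036
0.26 331 tx -0.041 -0.005 ty -0.038 0.036
0.28 255 tx -0.066 -0.054 ty -0.039 0.03
0.3 1050 tx -0.073 0.05 ty -0.198 0.041
0.32 2451 tx -0.073 0.051 ty -0.197 0.046
0.34 3216 tx -0.072 0.059 ty -0.196 0.045
0.36 3172 tx -0.068 0.063 ty -0.196 0.035
0.38 1403 tx -0.056 0.063 ty -0.199 -0.123
0.4 128 tx -0.016 0.027 ty -0.2 -0.183
```

View pics/two.png

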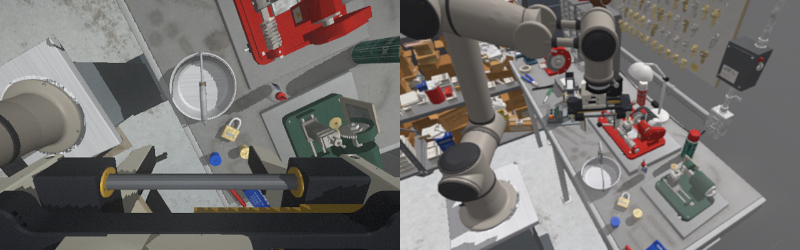

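Left, the wrist view: bowl at about (203,85) half-scale, with the hook seen end-on and the padlock and cylinders to its right. Right, the scene view: the gripper is above the bowl.

```bash
python3 - <<'E'
from h import *
c=load('w1'); p=np.array([.42963,-.13348,.32647]); yw=1.13788
P=pts(c); W=np.stack([p[0]+P[...,0]*np.cos(yw)+P[...,1]*np.sin(yw),p[1]+P[...,0]*np.sin(yw)-P[...,1]*np.cos(yw),p[2]-P[...,2]],-1)
m=(W[...,2]>.13)&(W[...,2]<.24)&(np.hypot(P[...,0],P[...,1])<.12)&(c['range_z']>.1)
T=P[m];Z=W[m][:,2]
for z in np.arange(.135,.225,.01):
    k=abs(Z-z)<.005
    if k.sum(): print(z.round(3),k.sum(),'tx',np.percentile(T[k,0],[2,50,98]).round(4),'ty',np.percentile(T[k,1],[2,50,98]).round(4))
k=Z>.2; print(cv2.fitLine(T[k][:,:2].astype(np.float32),cv2.DIST_L2,0,.01,.01).ravel())
# rim
m=(W[...,2]>.036)&(W[...,2]<.046)&(np.hypot(W[...,0]-.44,W[...,1]+.108)<.11)
e=cv2.fitEllipse(P[m][:,:2].astype(np.float32)*1000);print('rim tool',e,m.sum())
for f in('scene1','w1'):
  c=load(f); h=cv2.cvtColor(c['img'],cv2.COLOR_RGB2HSV); 
  Q=pts(c) if f=='scene1' else W
  m=(h[...,0]>15)&(h[...,0]<32)&(h[...,1]>60)&(np.hypot(Q[...,0]-.475,Q[...,1]+.326)<.03)&(Q[...,2]>.024)&(Q[...,2]<.04)
  if m.sum(): print(f,'cyl',np.median(Q[m],0),cv2.minEnclosingCircle(Q[m][:,:2].astype(np.float32)*1000),m.sum())
E
```

```text
0.135 47 tx [0.0446 0.0505 0.0527] ty [-0.0057  0.0003  0.0063]
0.145 6 tx [0.05   0.0512 0.0518] ty [-0.0019  0.0009  0.0037]
0.155 5 tx [0.0502 0.0512 0.0517] ty [-0.0019  0.0014  0.0036]
0.165 4 tx [0.0505 0.0514 0.0517] ty [-0.0007  0.0014  0.0035]
0.175 3 tx [0.0507 0.0517 0.0517] ty [-0.0018  0.0003  0.0013]
0.195 16 tx [0.05   0.0527 0.0534] ty [-0.0037  0.0013  0.0052]
0.205 159 tx [-0.0067  0.0447  0.0521] ty [-0.0036  0.0022  0.0084]
0.215 436 tx [0.0014 0.0239 0.0439] ty [-0.0026  0.0022  0.0071]
[ 0.9981538  -0.06073694  0.02521389  0.00213254]
rim tool ((28.369884490966797, 1.7785279750823975), (157.8900909423828, 158.00852966308594), 114.33329010009766) 1399
scene1 cyl [ 0.47584392 -0.32733492  0.03088573] ((475.58251953125, -325.7506103515625), 17.75154685974121) 170
w1 cyl [ 0.47410833 -0.32282513  0.0288994 ] ((475.7760925292969, -325.42730712890625), 16.736658096313477) 220
```

{"method": "step_arm", "body": {"plan": [[-1,-0.004,0.003,0.05,-0.061],[-1,-0.004,0.003,0.1,-0.061],[-1,-0.004,0.003,0.1465,-0.061],[-1,-0.004,0.003,0.1465,-0.061],[1,-0.004,0.003,0.1465,-0.061],[1,-0.004,0.003,0.1465,-0.061],[1,-0.004,0.003,0.1465,-0.061],[1,-0.004,0.003,0.1465,-0.061],[1,-0.004,0.003,0.1465,-0.061],[1,-0.004,0.003,0.1465,-0.061]], "grip_force": 35}}

```text
time: 2.7
tool_pos: [0.4299, -0.14, 0.1802]
tool_rot: [3.142, 0.0, 1.195]
contact_force: [0.7, 0.3, 0.7]
opening: 0.0367
grip_force: 0.0
```

{"method": "step_arm", "body": {"plan": [[1,0,0,0,0],[1,0,0,0,0],[1,0,0,0,0],[1,0,0,0,0]]}}

```text
time: 3.2
tool_pos: [0.4299, -0.1403, 0.1802]
tool_rot: [3.141, 0.0, 1.195]
contact_force: [1.7, -1.0, 0.0]
opening: 0.0099
grip_force: 35.0
```

{"method": "step_arm", "body": {"plan": [[1,0,0,-0.02,0],[1,0,0,-0.045,0],[1,0,0,-0.064,0],[1,0.03,-0.016,-0.064,0],[1,0.06,-0.032,-0.064,0],[1,0.09,-0.048,-0.064,0],[1,0.12,-0.064,-0.064,0],[1,0.15,-0.08,-0.064,0],[1,0.177,-0.095,-0.064,0],[1,0.177,-0.095,-0.064,0],[1,0.177,-0.095,-0.064,0]]}}

```text
time: 4.58
tool_pos: [0.4062, 0.0591, 0.2438]
tool_rot: [-3.141, 0.001, 1.195]
contact_force: [-0.5, 0.1, -4.2]
opening: 0.0095
grip_force: 35.0
```

```bash
cat >> h.py <<'E'
def wpts(c,s):
    from scipy.spatial.transform import Rotation as Ro
    return pts(c)@Ro.from_euler('xyz',s['tool_rot']).as_matrix().T+s['tool_pos']
E
python3 - <<'E'
from h import *
s=observe(); print(s['time'],s['tool_pos'],s['tool_rot'],s['contact_force'],s['opening'],s['grip_force'])
c=snap('wrist','w2'); W=wpts(c,s); d=snap('scene','scene2'); t=snap('top','top2')
cv2.imwrite('pics/three.png',np.vstack([np.hstack([cv2.resize(x['img'][:,:,::-1],(400,250)) for x in(c,d)]),np.hstack([cv2.resize(t['img'][170:260,200:360,::-1],(400,225)),cv2.resize(d['img'][120:260,180:400,::-1],(400,225))])]))
u=np.array([.361,.9325]);n=np.array([-.9325,.361])
for nm,Q,c in(('w',W,c),('s',pts(d),d),('t',pts(t),t)):
    z=Q[...,2]; a=(Q[...,:2]-[.447,.164])@u; b=(Q[...,:2]-[.447,.164])@n
    m=(c['range_z']>.1)&(z>.225)&(z<.26)&(a>-.015)&(a<.15)&(abs(b)<.05)
    print(nm,m.sum())
    for lo in np.arange(-.01,.15,.01):
        k=m&(a>=lo)&(a<lo+.01)
        if k.sum()>2: print(lo.round(3),k.sum(),'b',np.percentile(b[k],[3,50,97]).round(4),'z',np.percentile(z[k],[5,50,95]).round(4),'amin',a[k].min().round(4))
E
```

```text
4.575 [0.40616066 0.0591061  0.24378542] [-3.14075211e+00  1.00195034e-03  1.19530649e+00] [-0.4697014   0.07874128 -4.22638315] 0.009539108638263967 34.99532287940383
w 2411
-0.01 773 b [-0.0178 -0.0007  0.0179] z [0.2416 0.2438 0.2454] amin -0.0043
0.0 1057 b [-0.0224  0.0017  0.0232] z [0.242  0.2439 0.2453] amin 0.0
0.01 581 b [-0.0232  0.0171  0.0235] z [0.2419 0.2438 0.2453] amin 0.01
s 3
0.12 3 b [-0.0224 -0.0221 -0.0166] z [0.2254 0.2264 0.2289] amin 0.1243
t 442
-0.01 9 b [-0.0015  0.0081  0.0193] z [0.241  0.2446 0.2486] amin -0.003
0.0 24 b [-0.0209  0.0039  0.0234] z [0.2415 0.2449 0.2475] amin 0.0
0.01 14 b [-0.0225  0.0009  0.0239] z [0.241  0.244  0.2471] amin 0.0111
0.02 17 b [-0.0225 -0.0162  0.0239] z [0.2411 0.2455 0.2489] amin 0.02
0.03 17 b [-0.0232  0.018   0.0236] z [0.2414 0.2456 0.2489] amin 0.0301
0.04 61 b [-0.0266 -0.0022  0.0259] z [0.238  0.2514 0.2563] amin 0.04
0.05 41 b [-0.02    0.0014  0.0262] z [0.2495 0.2539 0.2581] amin 0.05
0.06 31 b [-0.0112  0.0017  0.0125] z [0.2436 0.2546 0.258 ] amin 0.06
0.07 33 b [-0.0124 -0.0006  0.0123] z [0.2475 0.2544 0.2575] amin 0.0702
0.08 30 b [-0.0132  0.0007  0.0119] z [0.2507 0.2541 0.2594] amin 0.0805
0.09 30 b [-0.0126 -0.0007  0.0116] z [0.2487 0.2554 0.2567] amin 0.0904
0.1 32 b [-0.0131 -0.0002  0.0114] z [0.247  0.2549 0.2583] amin 0.1004
0.11 37 b [-0.0133  0.0025  0.0205] z [0.2312 0.2543 0.2571] amin 0.11
0.12 50 b [-0.0227  0.0026  0.0199] z [0.2302 0.2543 0.2593] amin 0.12
0.13 15 b [-0.0211 -0.0007  0.0193] z [0.2526 0.2579 0.2599] amin 0.1305
```

View pics/three.png

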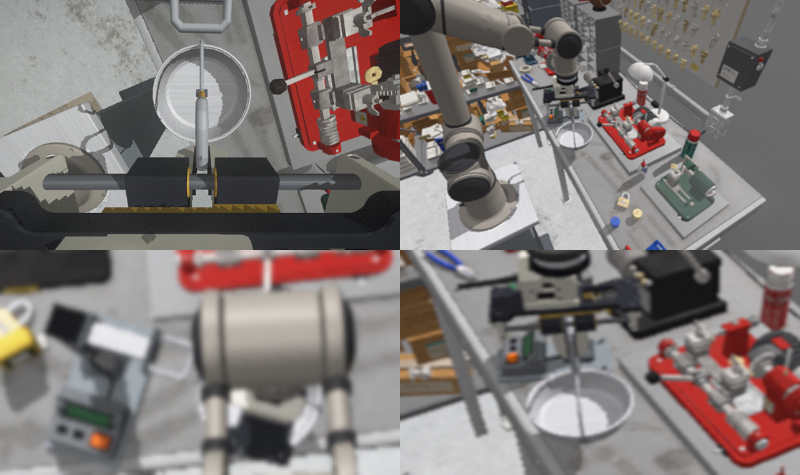

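Wrist view: eye at top (200,10), bowl hanging straight below the hook with the brass gate at (202,93), lined up with the eye; the ball is at (278,87), clear of the bowl.

```bash
python3 - <<'E'
from h import *
c=load('w2'); P=pts(c); 
m=(c['range_z']>.08)&(P[...,2]<.0)&(P[...,2]>-.05)&(abs(P[...,1])<.012)&(P[...,0]>.01)&(P[...,0]<.09)
for lo in np.arange(.01,.08,.005):
    k=m&(P[...,0]>=lo)&(P[...,0]<lo+.005)
    if k.sum(): print(lo.round(3),k.sum(),np.percentile(-P[k][:,2],98).round(4),np.percentile(P[k][:,1],[3,50,97]).round(4))
m=(abs(P[...,2]-.14)<.006)&(np.hypot(P[...,0]-.032,P[...,1])<.1)&(np.hypot(P[...,0]-.032,P[...,1])>.06)
A=P[m]; print(cv2.fitEllipse(A[:,:2].astype(np.float32)*1000), np.linalg.lstsq(np.c_[A[:,:2],np.ones(len(A))],A[:,2],rcond=None)[0])
E
```

```text
0.01 761 0.0448 [-0.0113  0.0003  0.0113]
0.015 172 0.0355 [-0.0046 -0.0002  0.0046]
0.02 188 0.0357 [-0.0045  0.0002  0.0046]
0.025 188 0.0361 [-0.0045 -0.0002  0.0045]
0.03 207 0.0362 [-0.0049 -0.0002  0.0045]
0.035 220 0.0363 [-0.0049 -0.0002  0.0044]
0.04 253 0.0356 [-0.0049 -0.0002  0.0044]
0.045 255 0.0329 [-0.0049 -0.0002  0.0044]
0.05 266 0.0303 [-0.0045 -0.0002  0.0045]
0.055 236 0.0247 [-0.0042 -0.0002  0.0041]
((32.11195755004883, -0.5380251407623291), (157.1306610107422, 157.3822021484375), 90.53297424316406) [0.0100222  0.00174056 0.14093548]
```

{"method": "step_arm", "body": {"plan": [[1,0.02,0,0,0],[1,0.04,0,0,0],[1,0.052,0,0,0],[1,0.06,0,0,0],[1,0.067,0,0,0],[1,0.073,0,0,0],[1,0.079,0,0,0],[1,0.084,0,0,0],[1,0.088,0,0,0],[1,0.09,0,0,0],[1,0.09,0,0,0]]}}

```text
time: 6.1
tool_pos: [0.44, 0.1436, 0.2446]
tool_rot: [3.141, -0.001, 1.195]
contact_force: [-0.6, 0.1, -4.6]
opening: 0.0101
grip_force: 35.0
```

```bash
python3 - <<'E'
from h import *
s=observe(); print(s['contact_force'],s['tool_pos'])
c=snap('wrist','w3'); cv2.imwrite('pics/w3c.png',cv2.resize(c['img'][30:300,180:460,::-1],None,fx=2.2,fy=2.2))
E
```

```text
[-0.63033387  0.13908745 -4.57606683] [0.44000321 0.14364525 0.24459981]
```

View pics/w3c.png

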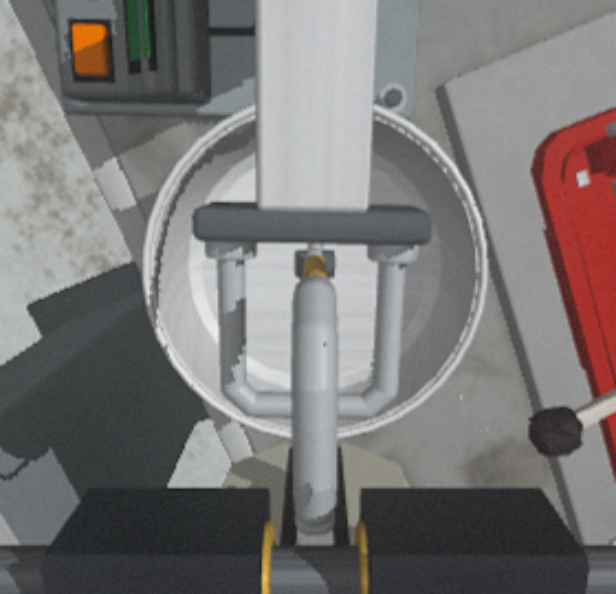

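The bar lies inside the hook and the gate appears shut, with its brass tip under the nose at (315,265). Lowering now.

{"method": "step_arm", "body": {"plan": [[1,0,0,0.008,0],[1,-0.003,0,0.014,0],[1,-0.006,0,0.019,0],[1,-0.0095,0,0.022,0],[1,-0.0095,0,0.024,0],[1,-0.0095,0,0.024,0],[1,-0.0095,0,0.024,0]]}}

```text
time: 7.02
tool_pos: [0.4362, 0.1343, 0.2204]
tool_rot: [3.141, -0.0, 1.195]
contact_force: [0.3, 0.0, -4.9]
opening: 0.0099
grip_force: 35.0
```

{"method": "step_arm", "body": {"plan": [[1,0,0,0.001,0],[1,0,0,0.002,0],[1,0,0,0.003,0],[1,0,0,0.003,0]]}}

```text
time: 7.52
tool_pos: [0.4362, 0.1344, 0.2174]
tool_rot: [3.141, -0.0, 1.195]
contact_force: [-0.2, 0.9, -1.1]
opening: 0.0096
grip_force: 35.0
```

{"method": "step_arm", "body": {"plan": [[1,0,0,0.0005,0],[0.5,0,0,0.0005,0],[0.3,0,0,0.0005,0],[0.1,0,0,0.0005,0],[-0.2,0,0,0.0005,0],[-0.2,0,0,-0.02,0],[-0.2,0,0,-0.06,0],[-0.2,-0.02,0,-0.12,0],[-0.2,-0.02,0,-0.12,0]]}}

```text
time: 8.65
tool_pos: [0.4302, 0.1152, 0.3414]
tool_rot: [3.133, -0.004, 1.194]
contact_force: [0.3, 0.9, -0.5]
opening: 0.0555
grip_force: 0.0
```

```bash
python3 - <<'E'
from h import *
s=observe(); print(s['time'],s['tool_pos'],s['tool_rot'],s['contact_force'],s['opening'])
c=snap('wrist','w4'); W=wpts(c,s)
E0=np.array([.447,.164]);u=np.array([.361,.9325]);n=np.array([-.9325,.361])
a=(W[...,:2]-E0)@u; b=(W[...,:2]-E0)@n; z=W[...,2]
ok=c['range_z']>.1
m=ok&(abs(z-.078)<.006)&(np.hypot(a,b)<.1)&(np.hypot(a,b)>.06)
print('rim',cv2.fitEllipse(np.c_[a[m],b[m]].astype(np.float32)*1000),z[m].mean())
m=ok&(z>.235)&(z<.27)&(a>-.045)&(a<.03)&(abs(b)<.012)
for lo in np.arange(-.045,.03,.005):
    k=m&(a>=lo)&(a<lo+.005)
    if k.sum(): print(lo.round(3),k.sum(),np.percentile(z[k],98).round(4),np.percentile(b[k],[3,50,97]).round(4))
h=cv2.cvtColor(c['img'],cv2.COLOR_RGB2HSV); o=(h[...,0]<14)&(h[...,1]>170)&(abs(z-.044)<.008)
print('tare',np.median(W[o],0),np.percentile(a[o],[2,98]),np.percentile(b[o],[2,98]),o.sum())
# console heights around key
for bb in np.arange(.055,.145,.01): print(bb.round(3),[ (np.median(z[k]).round(3) if (k:=(abs(b-bb)<.005)&(abs(a-aa)<.006)&ok).sum() else None) for aa in np.arange(.085,.21,.012)])
cv2.imwrite('pics/w4.png',c['img'][:,:,::-1])
E
```

```text
8.65 [0.43020323 0.11521657 0.34144503] [ 3.1332891  -0.00381081  1.19393699] [ 0.33229621  0.94235572 -0.53018093] 0.05549911405924579
rim ((0.8392229080200195, -0.3700508773326874), (157.6423797607422, 158.1046905517578), 92.95407104492188) 0.07601714250433883
-0.035 23 0.2447 [-0.0041 -0.0004  0.0035]
-0.03 49 0.2478 [-0.0051 -0.0005  0.0041]
-0.025 54 0.2502 [-0.005  -0.0006  0.0039]
-0.02 57 0.2519 [-0.005  -0.0006  0.0039]
-0.015 64 0.2528 [-0.005  -0.0006  0.0037]
-0.01 63 0.2528 [-0.0051 -0.0007  0.0036]
-0.005 129 0.2536 [-0.0114 -0.0008  0.011 ]
-0.0 119 0.2536 [-0.0105  0.0001  0.0112]
0.005 74 0.2534 [-0.0051 -0.0008  0.0043]
0.01 76 0.252 [-0.0052 -0.0001  0.0043]
0.015 69 0.2492 [-0.0053 -0.001   0.0042]
0.02 68 0.2462 [-0.0054 -0.001   0.0034]
0.025 24 0.2398 [-0.0037 -0.001   0.0019]
tare [0.59048469 0.16121079 0.04963803] [-0.19627867  0.13445353] [-0.34870102  0.11711793] 2173
0.055 [np.float64(-0.001), np.float64(0.008), np.float64(0.019), np.float64(0.017), np.float64(0.025), np.float64(0.024), np.float64(0.031), np.float64(0.009), np.float64(0.007), None, None]
0
[... 711 characters left out ...]
.float64(-0.001), np.float64(0.034), np.float64(0.038), np.float64(0.039), np.float64(0.037), np.float64(0.037), np.float64(0.037), np.float64(0.037), None, None, None]
0.115 [np.float64(-0.0), np.float64(0.034), np.float64(0.043), np.float64(0.043), np.float64(0.038), np.float64(0.038), np.float64(0.038), np.float64(0.038), None, None, None]
0.125 [np.float64(-0.002), np.float64(0.034), np.float64(0.038), np.float64(0.038), np.float64(0.037), np.float64(0.037), np.float64(0.037), np.float64(0.037), None, None, None]
0.135 [np.float64(-0.002), np.float64(0.009), np.float64(0.037), np.float64(0.036), np.float64(0.037), np.float64(0.036), np.float64(0.036), np.float64(0.036), None, None, None]
```

View pics/w4.png

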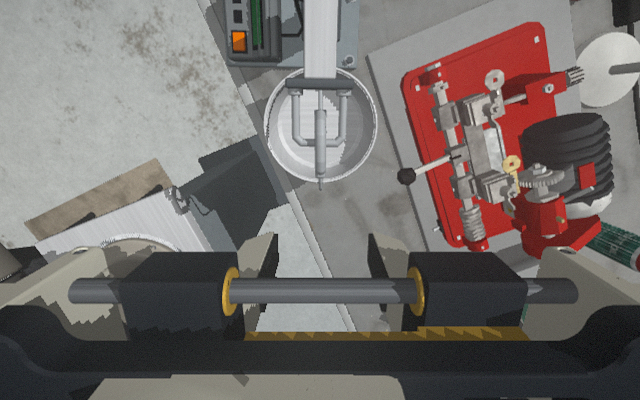

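The bowl hangs free on the eye at (320,115), gate side toward the arm. Next, the tare key at (239,40).

{"method": "step_arm", "body": {"plan": [[1,0.05,-0.035,0,-0.18],[1,0.1,-0.07,0,-0.36],[1,0.15,-0.106,0,-0.54],[1,0.168,-0.119,0,-0.72],[1,0.168,-0.119,0,-0.9],[1,0.168,-0.119,0,-1.08],[1,0.168,-0.119,0,-1.26],[1,0.168,-0.119,0,-1.44],[1,0.168,-0.119,0,-1.571],[1,0.168,-0.119,0.05,-1.571],[1,0.168,-0.119,0.1,-1.571],[1,0.168,-0.119,0.15,-1.571],[1,0.168,-0.119,0.2,-1.571],[1,0.168,-0.119,0.24,-1.571],[1,0.168,-0.119,0.24,-1.571]]}}

```text
time: 10.58
tool_pos: [0.3769, 0.3142, 0.0937]
tool_rot: [-3.134, -0.006, 2.766]
contact_force: [0.3, 0.8, 1.8]
opening: 0.0003
grip_force: 0.0
```

```bash
python3 - <<'E'
from h import *
s=observe(); print(s['time'],s['tool_pos'],s['tool_rot'],s['contact_force'],s['opening'])
for n in('wrist','top','scene'):
    c=read_camera(n); W=wpts(c,s) if n=='wrist' else pts(c)
    h=cv2.cvtColor(c['img'],cv2.COLOR_RGB2HSV); o=(h[...,0]<16)&(h[...,1]>140)&(np.hypot(W[...,0]-.381,W[...,1]-.315)<.03)
    if o.sum()>5:
        q=W[o]; print(n,o.sum(),np.median(q,0),cv2.minAreaRect(q[:,:2].astype(np.float32)*1000))
    cv2.imwrite(f'pics/t_{n}.png',c['img'][:,:,::-1])
    if n!='top':
        m=(abs(W[...,2]-.076)<.006)&(np.hypot(W[...,0]-.447,W[...,1]-.164)<.1)&(c['range_z']>.1)
        if m.sum()>30: print('rim',cv2.minEnclosingCircle(W[m][:,:2].astype(np.float32)*1000))
E
```

```text
10.575 [0.37692699 0.31415751 0.09367967] [-3.13440145 -0.00553415  2.76583935] [0.26104698 0.8411027  1.79412762] 0.0003237411124853494
wrist 640 [0.38168992 0.31674843 0.04275895] ((382.9151916503906, 316.5095520019531), (24.507068634033203, 17.150890350341797), 66.75655364990234)
scene 31 [0.38167869 0.31252597 0.04517324] ((382.2434997558594, 314.46075439453125), (26.2535457611084, 15.945036888122559), 70.7688980102539)
rim ((447.4189758300781, 162.27825927734375), 85.52001953125)
```

{"method": "step_arm", "body": {"plan": [[1,-0.0043,0.0028,0.03,0],[1,-0.0043,0.0028,0.045,0],[1,-0.0043,0.0028,0.05,0],[1,-0.0043,0.0028,0.0515,0],[1,-0.0043,0.0028,0.0525,0],[1,-0.0043,0.0028,0.0525,0],[1,-0.0043,0.0028,0.0525,0]]}}

```text
time: 11.6
tool_pos: [0.3849, 0.3167, 0.045]
tool_rot: [3.141, 0.0, 2.766]
contact_force: [0.5, -0.6, 1.3]
opening: 0.0004
grip_force: 0.0
```

{"method": "step_arm", "body": {"plan": [[1,0.002,-0.002,0.002,0],[1,0.002,-0.002,0.0035,0],[1,0.002,-0.002,0.0045,0],[1,0.002,-0.002,0.0048,0],[1,0.002,-0.002,0.0048,0]]}}

```text
time: 12.22
tool_pos: [0.3825, 0.3157, 0.0402]
tool_rot: [3.141, 0.001, 2.766]
contact_force: [0.4, 1.1, 5.6]
opening: 0.0002
grip_force: 2.9
```

{"method": "step_arm", "body": {"plan": [[1,0,0,0.0006,0],[1,0,0,0.0008,0],[1,0,0,0.0008,0],[1,0,0,0.0008,0]]}}

```text
time: 12.72
tool_pos: [0.3826, 0.3157, 0.0401]
tool_rot: [3.141, 0.001, 2.766]
contact_force: [-0.6, -1.1, 12.0]
opening: 0.0003
grip_force: 6.4
```

```bash
python3 - <<'E'
from h import *
s=observe(); print(s['time'],s['tool_pos'],s['contact_force'])
A=[]
for i in range(8):
    c=read_camera('wrist'); A.append(c['img'].astype(float).mean(2))
W=wpts(c,s); d=np.ptp(A,axis=0); print('max change per region',[np.percentile(abs(A[0]-a),99.9).round(1) for a in A[1:]])
cv2.imwrite('pics/w5.png',c['img'][:,:,::-1])
E
```

```text
12.725 [0.38255725 0.31574704 0.04010751] [-0.64425832 -1.0962054  12.02355458]
max change per region [np.float64(14.0), np.float64(13.7), np.float64(14.0), np.float64(14.3), np.float64(14.0), np.float64(14.0), np.float64(14.0)]
```

View pics/w5.png

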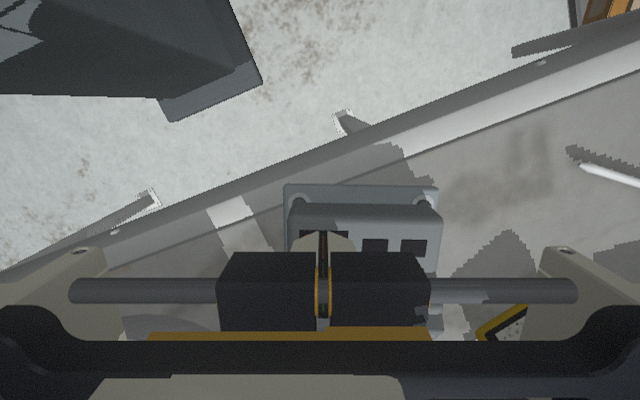

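The fingers are on the key, which bottomed out at 12 N. The bowl is hidden here, so I'll raise the arm and check it's at rest with the scene camera.

{"method": "step_arm", "body": {"plan": [[1,0,0,-0.01,0],[1,0,0,-0.02,0],[1,0,0,-0.02,0]]}}

```text
time: 13.5
tool_pos: [0.3822, 0.3156, 0.0596]
tool_rot: [3.141, 0.0, 2.766]
contact_force: [-0.2, 0.3, 0.5]
opening: 0.0005
grip_force: 0.0
```

```bash
python3 - <<'E'
from h import *
C=[]
for i in range(7):
    c=read_camera('scene'); C.append(c)
P=pts(c); m=(np.hypot(P[...,0]-.447,P[...,1]-.164)<.09)&(P[...,2]>.03)&(P[...,2]<.26)
v,u=np.nonzero(m); print(m.sum(),u.min(),u.max(),v.min(),v.max())
w=cv2.createHanningWindow((u.max()-u.min()+1,v.max()-v.min()+1),cv2.CV_64F)
g=[x['img'][v.min():v.max()+1,u.min():u.max()+1].mean(2) for x in C]
print([np.round(cv2.phaseCorrelate(g[0],y,w)[0],3) for y in g[1:]])
cv2.imwrite('pics/s5.png',cv2.resize(c['img'][70:230,200:420,::-1],None,fx=3.5,fy=3.5,interpolation=cv2.INTER_CUBIC))
E
```

```text
2282 245 305 134 225
[array([-0.044, -0.023]), array([ 0.055, -0.017]), array([0.085, 0.018]), array([-0.02 ,  0.062]), array([-0.006, -0.001]), array([-0.007,  0.065])]
```

View pics/s5.png

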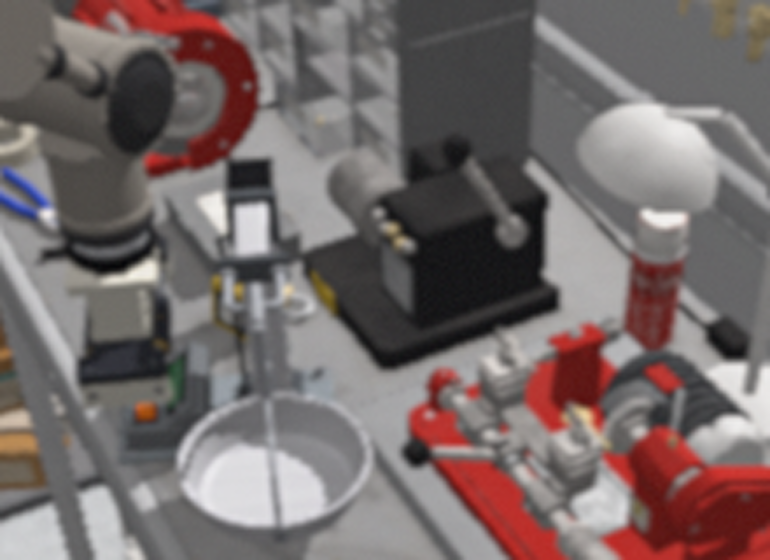

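The bowl is motionless. I'll press the key once more while it's verifiably at rest.

{"method": "step_arm", "body": {"plan": [[1,0,0,0.012,0],[1,0,0,0.017,0],[1,0,0,0.0195,0],[1,0,0,0.0203,0],[1,0,0,0.0203,0],[1,0,0,0.0203,0],[1,0,0,0.0203,0]]}}

```text
time: 14.72
tool_pos: [0.3819, 0.3154, 0.04]
tool_rot: [-3.141, 0.0, 2.766]
contact_force: [-5.3, -4.1, 16.7]
opening: 0.0007
grip_force: 8.7
```

{"method": "step_arm", "body": {"plan": [[1,0,0,-0.06,0],[1,0,0,-0.12,0],[1,0,0,-0.18,0],[1,0,0,-0.24,0],[1,0,0,-0.3,0],[-0.2,0,0,-0.32,0],[-0.2,-0.03,-0.05,-0.32,0],[-0.2,-0.315,-0.562,-0.32,0],[-0.2,-0.315,-0.562,-0.32,0],[-0.2,-0.315,-0.562,-0.32,0],[-0.2,-0.315,-0.562,-0.32,0],[-0.2,-0.315,-0.562,-0.32,0],[-0.2,-0.315,-0.562,-0.32,0],[-0.2,-0.315,-0.562,-0.32,0],[-0.2,-0.315,-0.562,-0.32,0],[-0.2,-0.315,-0.562,-0.32,0],[-0.2,-0.315,-0.562,-0.32,0],[-0.2,-0.315,-0.562,-0.26,0],[-0.2,-0.315,-0.562,-0.2,0],[-0.2,-0.315,-0.562,-0.15,0]]}}

```text
time: 17.23
tool_pos: [0.4681, -0.3224, 0.186]
tool_rot: [3.141, -0.002, 2.765]
contact_force: [1.2, -0.5, 0.0]
opening: 0.0551
grip_force: 0.0
```

{"method": "step_arm", "body": {"plan": [[-0.2,0,0,0,0],[-0.2,0,0,0,0]]}}

```text
time: 17.48
tool_pos: [0.4698, -0.3236, 0.1908]
tool_rot: [-3.14, 0.003, 2.766]
contact_force: [0.6, 0.1, 0.4]
opening: 0.0552
grip_force: 0.0
```

```bash
python3 - <<'E'
from h import *
s=observe(); print(s['time'],s['tool_pos'],s['tool_rot'],s['contact_force'],s['opening'])
c=snap('wrist','w6'); W=wpts(c,s); P=pts(c); h=cv2.cvtColor(c['img'],cv2.COLOR_RGB2HSV)
m=(h[...,0]>12)&(h[...,0]<34)&(h[...,1]>60)&(np.hypot(W[...,0]-.4757,W[...,1]+.3256)<.03)
k=m&(W[...,2]>.026)&(W[...,2]<.036)
print(m.sum(),k.sum()); 
if k.sum()>10: print(cv2.minEnclosingCircle(P[k][:,:2].astype(np.float32)*1000),np.median(W[k],0))
t=snap('top','t6'); T=pts(t); hh=cv2.cvtColor(t['img'],cv2.COLOR_RGB2HSV)
E
```

```text
17.475 [ 0.46977946 -0.32364964  0.19076967] [-3.14048291e+00  2.63694986e-03  2.76591888e+00] [0.61057227 0.14218796 0.39515388] 0.055215948425522694
1363 659
((-7.68242073059082, 0.11302321404218674), 17.321073532104492) [ 0.47667372 -0.3261974   0.02882559]
```

{"method": "step_arm", "body": {"plan": [[-0.2,-0.001,0,0.06,0],[-0.2,-0.001,0,0.11,0],[-0.2,-0.001,0,0.15,0],[-0.2,-0.001,0,0.1735,0],[-0.2,-0.001,0,0.1735,0],[1,-0.001,0,0.1735,0],[1,-0.001,0,0.1735,0],[1,-0.001,0,0.1735,0],[1,-0.001,0,0.1735,0],[1,-0.001,0,0.1735,0]], "grip_force": 30}}

```text
time: 18.82
tool_pos: [0.4705, -0.324, 0.0168]
tool_rot: [-3.14, 0.003, 2.766]
contact_force: [-0.4, 0.2, 6.6]
opening: 0.0324
grip_force: 29.9
```

{"method": "step_arm", "body": {"plan": [[1,0,0,-0.03,0],[1,0,0,-0.08,0],[1,0,0,-0.14,0],[1,0,0,-0.2,0],[1,0,0,-0.26,0],[1,0,0,-0.31,0],[1,0.035,0.053,-0.31,-0.18],[1,0.07,0.106,-0.31,-0.18],[1,0.105,0.16,-0.31,-0.18],[1,0.14,0.213,-0.31,-0.18],[1,0.174,0.265,-0.31,-0.18],[1,0.21,0.32,-0.31,-0.18],[1,0.24,0.365,-0.31,-0.18],[1,0.265,0.4,-0.31,-0.18],[1,0.279,0.425,-0.31,-0.18],[1,0.279,0.425,-0.31,-0.18],[1,0.279,0.425,-0.31,-0.18]]}}

```text
time: 20.95
tool_pos: [0.3661, 0.1741, 0.3253]
tool_rot: [-3.141, 0.0, 2.946]
contact_force: [-0.0, -0.6, -0.9]
opening: 0.0328
grip_force: 29.9
```

```bash
python3 - <<'E'
from h import *
s=observe(); print(s['time'],s['tool_pos'],s['tool_rot'],s['contact_force'],s['opening'],s['grip_force'])
E0=np.array([.447,.164]);u=np.array([.361,.9325]);n=np.array([-.9325,.361])
d=s['tool_pos'][:2]-E0; print('a,b',d@u,d@n)
from scipy.spatial.transform import Rotation as Ro
for nm in('scene','top','wrist'):
    c=snap(nm,'p_'+nm); W=wpts(c,s) if nm=='wrist' else pts(c)
    a=(W[...,:2]-E0)@u; b=(W[...,:2]-E0)@n; z=W[...,2]
    m=(abs(z-.076)<.006)&(np.hypot(a,b)<.1)&(np.hypot(a,b)>.06)&(c['range_z']>.1)
    if m.sum()>30: print(nm,m.sum(),'rim',cv2.fitEllipse(np.c_[a[m],b[m]].astype(np.float32)*1000))
    h=cv2.cvtColor(c['img'],cv2.COLOR_RGB2HSV); q=(W-s['tool_pos'])@Ro.from_euler('xyz',s['tool_rot']).as_matrix()
    k=(h[...,0]>12)&(h[...,0]<34)&(h[...,1]>70)&(np.linalg.norm(q,axis=-1)<.05)
    if k.sum()>5: print(nm,'cyl in tool',k.sum(),np.percentile(q[k],[3,50,97],axis=0).round(4).tolist())
E
```

```text
20.95 [0.36614265 0.17407435 0.32527499] [-3.14103862e+00  2.75916091e-05  2.94605474e+00] [-0.03923948 -0.64101783 -0.91779487] 0.03275493557847174 29.941211270779604
a,b -0.019795174683197383 0.07903632143754183
scene 359 rim ((-1.0166311264038086, 1.1034317016601562), (156.92491149902344, 158.8363037109375), 92.79936981201172)
scene cyl in tool 39 [[-0.0191, -0.0155, -0.0143], [-0.0136, -0.0117, 0.006], [0.0015, -0.0071, 0.0131]]
top 85 rim ((6.876279830932617, 4.830131530761719), (160.84481811523438, 171.76272583007812), 135.33908081054688)
wrist 878 rim ((1.0960509777069092, 0.07398605346679688), (157.02301025390625, 157.6275634765625), 29.949678421020508)
wrist cyl in tool 2231 [[-0.0122, -0.0144, -0.0133], [0.0006, 0.0004, -0.0116], [0.0092, 0.0154, 0.0134]]
```

{"method": "step_arm", "body": {"plan": [[1,0,0,0.04,0],[1,0,0,0.085,0],[1,0,0,0.13,0],[1,0,0,0.175,0],[1,0,0,0.21,0],[1,0,0,0.227,0],[1,0,0,0.227,0],[1,0,0,0.227,0]]}}

```text
time: 22.1
tool_pos: [0.367, 0.1743, 0.099]
tool_rot: [3.141, 0.001, 2.945]
contact_force: [0.8, 0.2, -0.1]
opening: 0.0326
grip_force: 29.9
```

```bash
python3 - <<'E'
from h import *
s=observe(); print(s['time'],s['tool_pos'],s['contact_force'])
c=snap('scene','q'); P=pts(c); q=P-s['tool_pos']; yw=s['tool_rot'][2]
E0=np.array([.447,.164]);u=np.array([.361,.9325]);n=np.array([-.9325,.361])
a=(P[...,:2]-E0)@u;b=(P[...,:2]-E0)@n
tx=q[...,0]*np.cos(yw)+q[...,1]*np.sin(yw); ty=q[...,0]*np.sin(yw)-q[...,1]*np.cos(yw)
for z in np.arange(.06,.2,.01):
    m=(abs(tx)<.06)&(abs(ty)<.11)&(abs(q[...,2]-z)<.005)&(b>.03)
    if m.sum()>3: print(z.round(2),m.sum(),'tx',tx[m].min().round(3),tx[m].max().round(3),'ty',ty[m].min().round(3),ty[m].max().round(3))
cv2.imwrite('pics/q.png',cv2.resize(c['img'][90:230,190:350,::-1],None,fx=4,fy=4,interpolation=cv2.INTER_CUBIC))
E
```

```text
22.1 [0.3670282  0.17427087 0.09901785] [ 0.83517253  0.22487241 -0.10902608]
0.07 57 tx -0.034 0.039 ty -0.088 0.083
0.08 104 tx -0.034 0.038 ty -0.09 0.082
0.09 127 tx -0.034 0.038 ty -0.094 0.036
0.1 72 tx -0.031 0.038 ty -0.097 0.068
0.11 364 tx -0.035 0.038 ty -0.098 -0.015
0.12 70 tx -0.022 0.028 ty -0.053 -0.007
0.13 56 tx -0.02 0.027 ty -0.053 -0.015
0.14 51 tx -0.019 0.024 ty -0.052 -0.01
0.15 66 tx -0.02 0.024 ty -0.054 -0.01
0.16 85 tx -0.035 0.037 ty -0.052 -0.012
0.17 219 tx -0.034 0.039 ty -0.053 0.007
0.18 135 tx -0.035 0.037 ty -0.04 0.005
0.19 28 tx -0.034 0.029 ty -0.037 -0.014
0.2 119 tx -0.037 0.041 ty -0.042 -0.0
```

View pics/q.png

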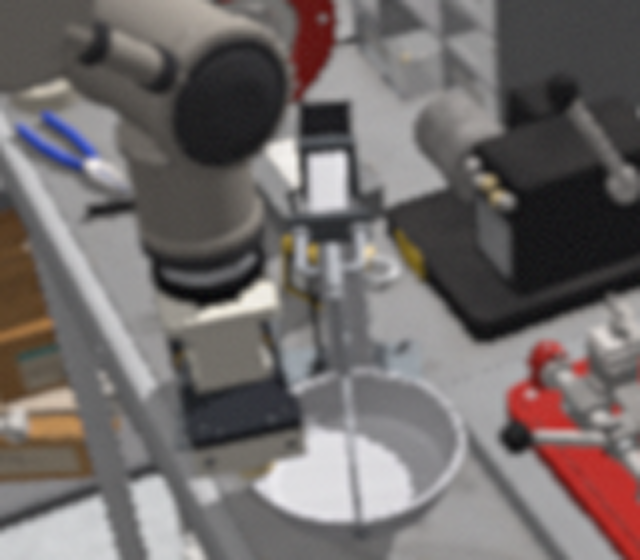

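The gripper body sits clear of the hook and beside the bowl's open side, with the cylinder just above the rim. Sliding in.

{"method": "step_arm", "body": {"plan": [[1,-0.005,-0.001,0,0],[1,-0.01,-0.002,0,0],[1,-0.015,-0.003,0,0],[1,-0.019,-0.0035,0,0],[1,-0.019,-0.0035,0.004,0],[1,-0.019,-0.0035,0.01,0],[1,-0.019,-0.0035,0.015,0],[1,-0.019,-0.0035,0.015,0]]}}

```text
time: 23.15
tool_pos: [0.3838, 0.1673, 0.0828]
tool_rot: [-3.141, -0.001, 2.946]
contact_force: [-0.0, 0.3, -1.3]
opening: 0.0328
grip_force: 29.9
```

```bash
cat > chk.py <<'E'
from h import *
s=observe(); print(s['time'],s['tool_pos'],s['contact_force'],s['torque'])
E0=np.array([.447,.164]);u=np.array([.361,.9325]);n=np.array([-.9325,.361])
d=s['tool_pos'][:2]-E0; print('tool a,b',(d@u).round(4),(d@n).round(4))
for nm in('scene','wrist'):
    c=read_camera(nm); W=wpts(c,s) if nm=='wrist' else pts(c)
    a=(W[...,:2]-E0)@u; b=(W[...,:2]-E0)@n; z=W[...,2]; h=cv2.cvtColor(c['img'],cv2.COLOR_RGB2HSV)
    m=(abs(z-.076)<.007)&(np.hypot(a,b)<.11)&(np.hypot(a,b)>.06)&(c['range_z']>.1)&(h[...,1]<50)&(b<.03 if nm=='scene' else a>-9)
    if m.sum()>30: print(nm,m.sum(),'rim',cv2.fitEllipse(np.c_[a[m],b[m]].astype(np.float32)*1000))
    m=(z>.1)&(z<.235)&(abs(b)<.03)&(abs(a)<.09)&(c['range_z']>.1)
    for zz in (.12,.14,.16,.2,.22):
        k=m&(abs(z-zz)<.01)
        if k.sum()>3: print('  wire/hook z',zz,'a',np.percentile(a[k],[5,95]).round(3),'b',np.median(b[k]).round(4))
E
python3 chk.py
```

```text
23.15 [0.38376696 0.16732926 0.08277287] [-0.04663116  0.33431985 -1.29830397] [ 0.13009965 -0.12986975  0.05043689]
tool a,b -0.0197 0.0602
scene 256 rim ((-1.1753158569335938, 1.2859172821044922), (157.42431640625, 158.46742248535156), 86.0652084350586)
  wire/hook z 0.12 a [-0.084 -0.075] b 0.0017
  wire/hook z 0.14 a [-0.076 -0.032] b 0.0012
  wire/hook z 0.16 a [-0.035  0.001] b 0.001
  wire/hook z 0.2 a [-0.089 -0.031] b 0.0056
  wire/hook z 0.22 a [-0.035 -0.029] b 0.001
wrist 1517 rim ((-7.302549839019775, 42.30786895751953), (71.98973846435547, 116.57030487060547), 100.04619598388672)
  wire/hook z 0.12 a [0.077 0.08 ] b 0.0003
```

{"method": "step_arm", "body": {"plan": [[1,0,0,0.004,0],[1,0,0,0.008,0],[1,0,0,0.012,0],[1,0,0,0.012,0]]}}

```text
time: 23.75
tool_pos: [0.3863, 0.1677, 0.072]
tool_rot: [3.14, 0.004, 2.946]
contact_force: [3.0, 0.8, 7.3]
opening: 0.0326
grip_force: 34.3
```

```bash
python3 chk.py
```

```text
23.75 [0.38632811 0.16774668 0.07197179] [3.03124604 0.81630535 7.33605473] [ 0.06084783 -0.66711994  0.1092241 ]
tool a,b -0.0184 0.0579
scene 211 rim ((-0.55010986328125, -1.1553878784179688), (157.24850463867188, 159.18495178222656), 85.10002899169922)
  wire/hook z 0.12 a [-0.081 -0.031] b 0.0002
  wire/hook z 0.14 a [-0.068 -0.027] b 0.0001
  wire/hook z 0.16 a [-0.053  0.012] b 0.0203
  wire/hook z 0.2 a [-0.064  0.003] b 0.0004
  wire/hook z 0.22 a [-0.035  0.048] b 0.0013
wrist 1698 rim ((-7.979140758514404, 53.20550537109375), (44.104373931884766, 99.43477630615234), 98.33830261230469)
```

{"method": "step_arm", "body": {"plan": [[1,0,0,-0.004,0],[1,0,0,-0.008,0],[1,0,0,-0.008,0]]}}

```text
time: 24.22
tool_pos: [0.3837, 0.1673, 0.0792]
tool_rot: [-3.141, -0.001, 2.946]
contact_force: [-1.6, 0.4, -1.1]
opening: 0.0325
grip_force: 29.9
```

```bash
python3 - <<'E'
from h import *
s=observe(); print(s['time'],s['tool_pos'],s['contact_force'],s['opening'])
c=snap('wrist','w7'); d=snap('scene','s7')
P=pts(c)
# visible finger points near the tip in tool frame
m=(P[...,2]>-.03)&(P[...,2]<.004)&(abs(P[...,1])<.05)&(abs(P[...,0])<.03)&(c['range_z']>.05)
for lo in np.arange(-.05,.05,.005):
    k=m&(P[...,1]>=lo)&(P[...,1]<lo+.005)
    if k.sum()>3: print(lo.round(3),k.sum(),'x',np.percentile(P[k][:,0],[2,98]).round(4),'z',np.percentile(P[k][:,2],[2,98]).round(4))
cv2.imwrite('pics/w7c.png',np.hstack([cv2.resize(c['img'][150:400,150:490,::-1],(476,350)),cv2.resize(d['img'][125:225,215:305,::-1],(315,350),interpolation=cv2.INTER_CUBIC)]))
E
```

```text
24.225 [0.38367886 0.16725027 0.0791947 ] [-1.57949463  0.42084734 -1.10701126] 0.03251491635975634
-0.05 14 x [-0.0031 -0.0005] z [-0.0001  0.0024]
-0.045 67 x [-0.0033  0.0032] z [-0.0005  0.0031]
-0.04 61 x [-0.0018  0.0067] z [-0.0007  0.0029]
-0.035 114 x [0.0058 0.0111] z [-0.0238  0.0018]
-0.03 217 x [0.0076 0.0117] z [-0.0285  0.0021]
-0.025 287 x [0.0097 0.014 ] z [-0.0294  0.0024]
-0.02 465 x [-0.01    0.0157] z [-0.0292  0.0022]
-0.015 323 x [-0.0123  0.0174] z [-0.0132  0.0028]
-0.01 408 x [-0.0123  0.0185] z [-0.0133  0.0031]
-0.005 451 x [-0.0127  0.0194] z [-0.0131  0.0032]
-0.0 421 x [-0.0127  0.0197] z [-0.0132  0.0029]
0.005 407 x [-0.0123  0.0205] z [-0.0133  0.003 ]
0.01 342 x [-0.0124  0.0203] z [-0.0133  0.0031]
0.015 444 x [-0.0106  0.0198] z [-0.029   0.0027]
0.02 294 x [0.01   0.0196] z [-0.0292  0.0033]
0.025 240 x [0.01   0.0185] z [-0.0284  0.0033]
0.03 136 x [0.0101 0.0172] z [-0.023   0.0036]
0.035 65 x [0.0102 0.0163] z [0.0003 0.0036]
0.04 72 x [0.0071 0.0138] z [0.0007 0.0039]
0.045 77 x [0.004  0.0118] z [0.0006 0.0039]
```

View pics/w7c.png

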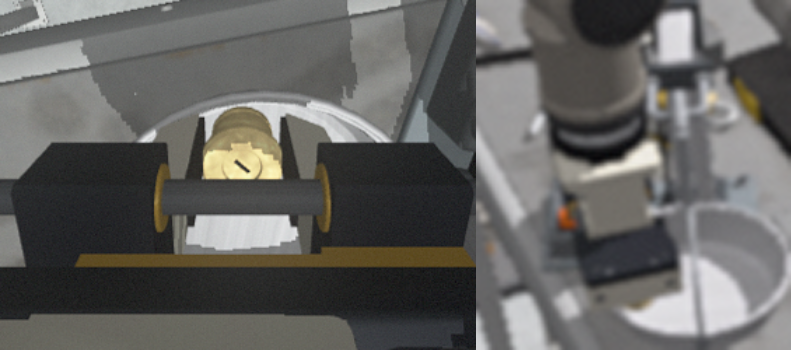

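That's the tenth-plus picture, so I'll go on numbers only. The -y finger's corner touched the rim because the finger line was not tangential. I'll turn and shift slightly, then go down in small steps while watching force.

{"method": "step_arm", "body": {"plan": [[1,-0.0005,0.002,-0.002,-0.05],[1,-0.001,0.004,-0.002,-0.105],[1,-0.001,0.004,0,-0.105],[1,-0.001,0.004,0.003,-0.105],[1,-0.001,0.004,0.004,-0.105],[1,-0.001,0.004,0.004,-0.105]]}}

```text
time: 25.08
tool_pos: [0.3861, 0.1711, 0.0753]
tool_rot: [-3.142, 0.0, 3.05]
contact_force: [0.2, 0.3, 0.3]
opening: 0.0323
grip_force: 30.6
```

{"method": "step_arm", "body": {"plan": [[1,0.0005,0,0.001,0],[1,0.001,0,0.002,0],[1,0.001,0,0.003,0],[1,0.001,0,0.003,0]]}}

```text
time: 25.58
tool_pos: [0.3857, 0.1713, 0.0726]
tool_rot: [3.141, 0.002, 3.051]
contact_force: [2.0, -0.1, 5.1]
opening: 0.0324
grip_force: 33.1
```

```bash
cat > rim.py <<'E'
from h import *
s=observe(); print(s['time'],s['tool_pos'],s['contact_force'],s['torque'].round(2))
c=read_camera('wrist'); P=pts(c); z=s['tool_pos'][2]-P[...,2]
m=(abs(z-.076)<.005)&(P[...,0]>0)&(P[...,0]<.04)&(abs(P[...,1])<.08)&(c['range_z']>.05)
for lo in np.arange(-.06,.06,.01):
    k=m&(P[...,1]>=lo)&(P[...,1]<lo+.01)
    if k.sum()>3: print(lo.round(3),k.sum(),'x',np.percentile(P[k][:,0],[2,98]).round(4),'z',np.median(z[k]).round(4))
E
python3 rim.py
```

```text
25.575 [0.38570856 0.17126881 0.0726048 ] [ 2.04395924 -0.0787152   5.07790086] [ 0.03 -0.57  0.01]
-0.06 6 x [0.0002 0.0009] z 0.0735
-0.05 128 x [0.0001 0.0072] z 0.0743
-0.04 154 x [0.0031 0.0123] z 0.074
-0.03 198 x [0.0082 0.0155] z 0.0744
-0.02 213 x [0.0015 0.0169] z 0.0742
-0.01 192 x [0.0051 0.0179] z 0.0735
0.0 180 x [0.0051 0.0178] z 0.0735
0.01 208 x [0.0018 0.0166] z 0.0737
0.02 185 x [0.0081 0.0147] z 0.0737
0.03 135 x [0.0015 0.011 ] z 0.0732
0.04 97 x [0.0002 0.0058] z 0.0731
```

{"method": "step_arm", "body": {"plan": [[1,-0.001,0,-0.008,0],[1,0,0,-0.016,0],[1,0,0,-0.025,0],[1,0.012,0.0035,-0.028,0],[1,0.024,0.007,-0.028,0],[1,0.026,0.007,-0.05,0],[1,0.026,0.007,-0.1,0],[1,0.026,0.007,-0.15,0],[1,0.026,0.007,-0.2,0],[1,0.026,0.007,-0.25,0],[1,0,0,-0.257,0],[1,-0.05,-0.01,-0.257,0],[1,-0.0915,-0.0173,-0.257,0],[1,-0.0915,-0.0173,-0.257,0],[1,-0.0915,-0.0173,-0.23,0],[1,-0.0915,-0.0173,-0.21,0],[1,-0.0915,-0.0173,-0.21,0],[1,-0.0915,-0.0173,-0.21,0]]}}

```text
time: 27.88
tool_pos: [0.4742, 0.1461, 0.2831]
tool_rot: [3.141, 0.001, 3.051]
contact_force: [-0.2, 1.1, -0.8]
opening: 0.0327
grip_force: 29.9
```

```bash
cat > hk.py <<'E'
from h import *
s=observe(); print(s['time'],s['tool_pos'],s['tool_rot'][2],s['contact_force'])
E0=np.array([.447,.164]);u=np.array([.361,.9325]);n=np.array([-.9325,.361])
d=s['tool_pos'][:2]-E0; A=d@u;B=d@n; r=s['tool_rot'][2]-1.2017
print('tool a,b',A.round(4),B.round(4),'cyl',(A-.007*np.cos(r)).round(4),(B-.007*np.sin(r)).round(4))
for nm in('scene','top'):
    c=read_camera(nm); W=pts(c); a=(W[...,:2]-E0)@u; b=(W[...,:2]-E0)@n; z=W[...,2]; ok=c['range_z']>.1
    m=ok&(abs(z-.076)<.007)&(np.hypot(a,b)<.11)&(np.hypot(a,b)>.06)
    if m.sum()>30: print(nm,m.sum(),'rim',cv2.fitEllipse(np.c_[a[m],b[m]].astype(np.float32)*1000)[:2])
    for zz in (.17,.19,.21,.23,.25):
        k=ok&(abs(z-zz)<.01)&(a>-.045)&(a<-.008)&(abs(b)<.02)
        if k.sum()>3: print('  hook z',zz,k.sum(),'b',np.median(b[k]).round(4),'a',np.median(a[k]).round(4))
E
python3 hk.py
```

```text
27.875 [0.47415785 0.14614185 0.28314971] 3.051428956743269 [-0.23431542  1.07153596 -0.79919815]
tool a,b -0.0068 -0.0318 cyl -0.0049 -0.0385
scene 398 rim ((-1.537712574005127, 1.0302910804748535), (156.86654663085938, 158.11416625976562))
  hook z 0.17 5 b -0.0009 a -0.0337
  hook z 0.19 20 b 0.0006 a -0.0329
  hook z 0.21 21 b 0.0016 a -0.0326
  hook z 0.23 26 b 0.0001 a -0.0325
  hook z 0.25 35 b 0.001 a -0.0235
top 37 rim ((88.26568603515625, 54.10746765136719), (47.97121810913086, 66.51060485839844))
  hook z 0.17 10 b 0.0016 a -0.0128
  hook z 0.19 6 b 0.0042 a -0.03
  hook z 0.21 5 b 0.0029 a -0.032
  hook z 0.23 4 b 0.0042 a -0.0304
  hook z 0.25 29 b 0.0004 a -0.02
```

{"method": "step_arm", "body": {"plan": [[1,0,0,0.01,0],[1,0,0,0.0185,0],[1,0,0,0.0185,0],[1,0.008,0.0022,0.0185,0],[1,0.015,0.004,0.0185,0],[1,0.018,0.005,0.0185,0],[1,0.02,0.0055,0.0185,0],[1,0.022,0.006,0.0185,0],[1,0.024,0.0067,0.0185,0],[1,0.026,0.0073,0.0185,0],[1,0.026,0.0073,0.0185,0]]}}

```text
time: 29.35
tool_pos: [0.4493, 0.1554, 0.2639]
tool_rot: [3.142, 0.0, 3.051]
contact_force: [2.5, -2.1, 0.9]
opening: 0.0329
grip_force: 29.9
```

```bash
python3 hk.py
```

```text
29.35 [0.44929142 0.15535614 0.26388792] 3.0507931635552303 [ 2.45908863 -2.08426549  0.9240805 ]
tool a,b -0.0072 -0.0053 cyl -0.0053 -0.012
scene 369 rim ((-2.4696507453918457, 2.9829251766204834), (156.7013397216797, 158.96798706054688))
  hook z 0.17 14 b 0.0074 a -0.0235
  hook z 0.19 25 b 0.0133 a -0.0308
  hook z 0.21 23 b 0.013 a -0.0309
  hook z 0.23 25 b 0.0132 a -0.0293
  hook z 0.25 60 b 0.0081 a -0.0186
top 73 rim ((-1.0072040557861328, 9.30790901184082), (145.62762451171875, 159.4749755859375))
  hook z 0.17 4 b 0.0146 a -0.0186
  hook z 0.19 4 b 0.0157 a -0.0302
  hook z 0.21 4 b 0.0169 a -0.0291
  hook z 0.23 4 b 0.0169 a -0.0282
  hook z 0.25 8 b 0.0153 a -0.0198
```

{"method": "step_arm", "body": {"plan": [[1,-0.01,-0.003,0,0],[1,-0.02,-0.006,0,0],[1,-0.02,-0.006,-0.03,0],[1,-0.02,-0.006,-0.066,0],[1,0.03,-0.006,-0.066,0],[1,0.08,0.02,-0.066,0],[1,0.1,0.03,-0.066,0],[1,0.1,0.03,-0.066,0],[1,0.1,0.03,-0.066,0]]}}

```text
time: 30.58
tool_pos: [0.3533, 0.194, 0.3297]
tool_rot: [-3.141, -0.0, 3.051]
contact_force: [-0.1, 0.2, -2.1]
opening: 0.0325
grip_force: 29.9
```

```bash
cat > yaw.py <<'E'
from h import *
s=observe(); print(s['time'],s['tool_pos'],s['tool_rot'][2],s['contact_force'])
E0=np.array([.447,.164]);u=np.array([.361,.9325]);n=np.array([-.9325,.361])
d=s['tool_pos'][:2]-E0; print('tool a,b',(d@u).round(4),(d@n).round(4))
for nm in('scene','top','wrist'):
    c=snap(nm,'y_'+nm); W=wpts(c,s) if nm=='wrist' else pts(c); a=(W[...,:2]-E0)@u; b=(W[...,:2]-E0)@n; z=W[...,2]; ok=c['range_z']>.1
    m=ok&(abs(z-.076)<.006)&(np.hypot(a,b)<.11)&(np.hypot(a,b)>.06)
    if m.sum()>30: print(nm,m.sum(),'rim',cv2.fitEllipse(np.c_[a[m],b[m]].astype(np.float32)*1000)[:2])
    k=ok&(z>.2475)&(z<.262)&(a>-.035)&(a<.025)&(abs(b)<.025)
    if k.sum()>8:
        l=cv2.fitLine(np.c_[a[k],b[k]].astype(np.float32),cv2.DIST_HUBER,0,.001,.001).ravel(); print('  hooktop',k.sum(),'yaw deg',np.degrees(np.arctan(l[1]/l[0])).round(1),'b at a=0',(l[3]-l[2]*l[1]/l[0]).round(4))
    k=ok&(z>.125)&(z<.145)&(a>-.075)&(a<-.045)&(abs(b)<.03)
    if k.sum()>2: print('  wire',k.sum(),np.median(a[k]).round(3),np.median(b[k]).round(4))
E
python3 yaw.py
```

```text
30.575 [0.35326789 0.19400347 0.32967765] 3.0506216740799355 [-0.1169695   0.15621568 -2.07171116]
tool a,b -0.0059 0.0982
scene 352 rim ((-0.8540267944335938, 8.567594528198242), (156.63238525390625, 158.97718811035156))
  hooktop 44 yaw deg -16.6 b at a=0 0.0054
  wire 18 -0.063 0.0264
top 125 rim ((4.217983245849609, 11.355354309082031), (161.11044311523438, 167.9575958251953))
  hooktop 28 yaw deg -24.3 b at a=0 0.0035
  wire 4 -0.071 0.0277
wrist 818 rim ((0.8663473129272461, 7.105274200439453), (156.88330078125, 157.3730926513672))
  wire 89 -0.059 0.0237
```

{"method": "step_arm", "body": {"plan": [[1,-0.0328,-0.0365,0,0],[1,-0.0328,-0.0365,0.04,0],[1,-0.0328,-0.0365,0.0795,0],[1,-0.0328,-0.0365,0.0795,0],[1,-0.04,-0.0385,0.0795,0],[1,-0.0445,-0.0398,0.0795,0],[1,-0.048,-0.0408,0.0795,0],[1,-0.0515,-0.0418,0.0795,0],[1,-0.0555,-0.0429,0.0795,0],[1,-0.0555,-0.0429,0.0795,0]]}}

```text
time: 31.98
tool_pos: [0.4041, 0.1464, 0.2503]
tool_rot: [-3.142, 0.0, 3.051]
contact_force: [-0.0, 0.5, -1.4]
opening: 0.0327
grip_force: 29.9
```

```bash
python3 yaw.py
```

```text
31.975 [0.40409192 0.14640408 0.2502963 ] 3.050590955466043 [-0.04031851  0.468855   -1.43023713]
tool a,b -0.0319 0.0337
scene 362 rim ((-0.29790639877319336, 6.274256706237793), (156.94032287597656, 158.41070556640625))
  wire 19 -0.063 0.0014
top 74 rim ((12.231842994689941, -20.346817016601562), (179.67153930664062, 213.58013916015625))
wrist 1593 rim ((1.0475943088531494, 4.810678482055664), (156.76280212402344, 157.40478515625))
  hooktop 108 yaw deg 8.4 b at a=0 0.0268
  wire 141 -0.06 -0.0043
```

{"method": "step_arm", "body": {"plan": [[1,0.02,0.006,0,0],[1,0.043,0.0265,0,0],[1,0.043,0.0265,0.03,0],[1,0.043,0.0265,0.07,0],[1,0.043,0.0265,0.11,0],[1,0.043,0.0265,0.14,0],[1,0.043,0.0265,0.151,0],[1,0.043,0.0265,0.151,0],[1,0.036,0.0245,0.151,0],[1,0.029,0.0225,0.151,0],[1,0.022,0.0205,0.151,0],[1,0.022,0.0205,0.151,0]]}}

```text
time: 33.62
tool_pos: [0.3846, 0.1686, 0.0995]
tool_rot: [3.141, 0.001, 3.05]
contact_force: [-0.6, -0.4, -1.2]
opening: 0.0326
grip_force: 29.9
```

```bash
python3 yaw.py; python3 rim.py
```

```text
33.625 [0.38461853 0.16864444 0.09951929] 3.0499586467988418 [-0.5821094  -0.3822444  -1.15758893]
tool a,b -0.0182 0.0598
scene 249 rim ((-0.22456741333007812, 7.716225624084473), (157.33883666992188, 160.87808227539062))
  hooktop 41 yaw deg 11.6 b at a=0 0.0078
  wire 18 -0.068 -0.0055
top 108 rim ((-0.225341796875, 0.3119392395019531), (144.9468994140625, 153.6929473876953))
  wire 12 -0.063 -0.0063
wrist 1808 rim ((-2.524477005004883, 17.348373413085938), (131.95555114746094, 146.8260955810547))
33.775 [0.38357595 0.16879254 0.09921999] [ 0.15111449 -0.05840317 -1.45558706] [ 0.03 -0.18 -0.03]
-0.06 17 x [0.0001 0.0026] z 0.0777
-0.05 131 x [0.0001 0.01  ] z 0.0777
-0.04 131 x [0.0056 0.0155] z 0.0775
-0.03 121 x [0.0113 0.0191] z 0.0772
-0.02 122 x [0.0145 0.0214] z 0.0772
-0.01 114 x [0.0175 0.0229] z 0.0769
0.0 120 x [0.0173 0.0231] z 0.0767
0.01 118 x [0.0162 0.0227] z 0.0764
0.02 121 x [0.0138 0.0209] z 0.0762
0.03 123 x [0.0093 0.0175] z 0.0759
0.04 129 x [0.0027 0.0135] z 0.0758
0.05 91 x [0.0001 0.0075] z 0.0759
```

{"method": "step_arm", "body": {"plan": [[1,0,0,0.008,0],[1,0,0,0.016,0],[1,0,0,0.022,0],[1,0,0,0.025,0],[1,0,0,0.027,0],[1,0,0,0.027,0]]}}

```text
time: 34.58
tool_pos: [0.3838, 0.1689, 0.0722]
tool_rot: [-3.141, -0.0, 3.051]
contact_force: [0.4, 0.8, -0.8]
opening: 0.0328
grip_force: 29.9
```

No contact, and the tips are now inside the rim. Continuing in small steps.

{"method": "step_arm", "body": {"plan": [[1,0,0,0.0015,0],[1,0,0,0.003,0],[1,0,0,0.0045,0],[1,0,0,0.0045,0]]}}

```text
time: 35.08
tool_pos: [0.3837, 0.1689, 0.0677]
tool_rot: [-3.141, -0.0, 3.051]
contact_force: [-1.0, 0.6, -1.0]
opening: 0.0329
grip_force: 29.9
```

{"method": "step_arm", "body": {"plan": [[1,0,0,0.001,0],[1,0,0,0.002,0],[1,0,0,0.003,0],[1,0,0,0.003,0]]}}

```text
time: 35.58
tool_pos: [0.3837, 0.1689, 0.0647]
tool_rot: [-3.141, -0.0, 3.051]
contact_force: [-0.3, -0.2, -1.0]
opening: 0.0326
grip_force: 30.0
```

{"method": "step_arm", "body": {"plan": [[1,0,0,0.001,0],[1,0,0,0.002,0],[1,0,0,0.003,0],[1,0,0,0.003,0]]}}

```text
time: 36.08
tool_pos: [0.3837, 0.1689, 0.0617]
tool_rot: [-3.141, -0.0, 3.051]
contact_force: [-0.1, 0.2, -0.1]
opening: 0.0326
grip_force: 30.0
```

```bash
python3 yaw.py; python3 rim.py
```

```text
36.075 [0.38368567 0.16886289 0.06167913] 3.050812818123628 [-0.13465237  0.15065276 -0.14726248]
tool a,b -0.0183 0.0608
scene 234 rim ((-2.6021790504455566, 9.396087646484375), (156.93252563476562, 159.1793975830078))
  hooktop 40 yaw deg 12.0 b at a=0 0.0078
  wire 20 -0.065 -0.0017
top 125 rim ((-1.9011688232421875, 6.440258026123047), (152.05194091796875, 157.12498474121094))
  wire 10 -0.062 -0.003
wrist 3673 rim ((-19.18074607849121, 72.7661361694336), (25.528337478637695, 79.40310668945312))
36.225 [0.38375761 0.16888498 0.06178991] [-0.16496938 -0.04029483 -0.7460332 ] [ 0.09 -0.13  0.03]
-0.05 134 x [0.0067 0.0138] z 0.0792
-0.04 227 x [0.0098 0.0193] z 0.079
-0.03 331 x [0.01   0.0221] z 0.0782
-0.02 357 x [0.0004 0.0245] z 0.0776
-0.01 472 x [0.0004 0.0259] z 0.0745
0.0 458 x [0.0003 0.0259] z 0.0744
0.01 347 x [0.0003 0.0256] z 0.0767
0.02 330 x [0.0101 0.0233] z 0.0772
0.03 231 x [0.0101 0.0202] z 0.0771
0.04 185 x [0.0052 0.0158] z 0.0767
0.05 53 x [0.0049 0.0098] z 0.0766
```

{"method": "step_arm", "body": {"plan": [[1,0,0,0.001,0],[1,0,0,0.002,0],[1,0,0,0.002,0],[0.25,0,0,0.002,0],[0.2,0,0,0.002,0],[0.12,0,0,0.002,0],[0.1,0,0,0.002,0],[0.1,0,0,0.002,0]]}}

```text
time: 37.28
tool_pos: [0.3839, 0.1689, 0.0598]
tool_rot: [-3.142, 0.0, 3.051]
contact_force: [-0.1, 0.5, 0.2]
opening: 0.0411
grip_force: 0.5
```

```bash
python3 rim.py; python3 - <<'E'
from h import *
s=observe();c=read_camera('wrist');P=pts(c);h=cv2.cvtColor(c['img'],cv2.COLOR_RGB2HSV)
k=(h[...,0]>12)&(h[...,0]<34)&(h[...,1]>70)&(np.linalg.norm(P,axis=-1)<.05)
print(s['opening'],'cyl in tool',k.sum(),np.percentile(P[k],[3,50,97],axis=0).round(4).tolist())
E
```

```text
37.275 [0.38387331 0.16889473 0.05984624] [-0.05273814  0.54150304  0.22261894] [ 0.04 -0.2  -0.01]
-0.06 10 x [0.0083 0.0099] z 0.0794
-0.05 163 x [0.0081 0.0158] z 0.0797
-0.04 301 x [0.01   0.0206] z 0.0789
-0.03 378 x [0.0022 0.024 ] z 0.0782
-0.02 194 x [0.001 0.026] z 0.0784
-0.01 213 x [0.0014 0.0269] z 0.0781
0.0 180 x [0.0044 0.0267] z 0.0776
0.01 182 x [0.0191 0.0261] z 0.0773
0.02 364 x [0.0025 0.0235] z 0.0766
0.03 310 x [0.0102 0.0199] z 0.0763
0.04 179 x [0.0056 0.0152] z 0.0758
0.05 22 x [0.0061 0.0092] z 0.0755
0.04115573226519765 cyl in tool 2089 [[-0.0137, -0.0148, -0.0113], [0.0005, -0.0008, -0.0095], [0.0088, 0.0146, 0.0145]]
```

{"method": "step_arm", "body": {"plan": [[0.1,0,0,-0.004,0],[0.1,0,0,-0.01,0],[0.1,0,0,-0.018,0],[0.1,0,0,-0.026,0],[0.1,0,0,-0.034,0],[0.1,0,0,-0.039,0],[0.1,0.008,0.002,-0.04,0],[0.1,0.016,0.0045,-0.04,0],[0.1,0.026,0.007,-0.04,0],[0.1,0.035,0.01,-0.06,0],[0.1,0.035,0.01,-0.11,0],[0.1,0.035,0.01,-0.16,0],[0.1,0.035,0.01,-0.22,0],[0.1,0.035,0.01,-0.28,0],[0.1,0.035,0.01,-0.28,0]]}}

```text
time: 39.25
tool_pos: [0.3509, 0.1828, 0.3437]
tool_rot: [3.138, 0.008, 3.051]
contact_force: [0.6, 0.1, -1.2]
opening: 0.0415
grip_force: 0.0
```

```bash
cat > fin.py <<'E'
from h import *
s=observe(); print(s['time'],s['tool_pos'],s['contact_force'])
E0=np.array([.447,.164]);u=np.array([.361,.9325]);n=np.array([-.9325,.361])
for nm in('wrist','scene'):
  for i in range(4):
    c=read_camera(nm); W=wpts(c,s) if nm=='wrist' else pts(c); a=(W[...,:2]-E0)@u; b=(W[...,:2]-E0)@n; z=W[...,2]; h=cv2.cvtColor(c['img'],cv2.COLOR_RGB2HSV); ok=c['range_z']>.1
    m=ok&(abs(z-.074)<.009)&(np.hypot(a,b)<.1)&(np.hypot(a,b)>.06)
    k=(h[...,0]>12)&(h[...,0]<34)&(h[...,1]>70)&(np.hypot(a,b-.007)<.08)&(z<.1)
    print(nm,'rim',np.round(cv2.fitEllipse(np.c_[a[m],b[m]].astype(np.float32)*1000)[0],1) if m.sum()>30 else 0,'cyl',k.sum(),np.c_[np.median(a[k]),np.median(b[k]),np.percentile(z[k],5),np.percentile(z[k],95)].round(4) if k.sum() else 0)
E
python3 fin.py
```

```text
39.25 [0.35087463 0.18276738 0.34368548] [ 0.55287174  0.08468379 -1.20641773]
wrist rim [2.4 0.5] cyl 347 [[-0.0102  0.0473  0.0637  0.069 ]]
wrist rim [3.2 0.2] cyl 346 [[-0.0096  0.0468  0.0671  0.0725]]
wrist rim [3.8 0.3] cyl 343 [[-0.0094  0.0464  0.07    0.0743]]
wrist rim [4.3 0.1] cyl 353 [[-0.0093  0.0457  0.0708  0.0753]]
scene rim [-0.6  2.9] cyl 80 [[-0.0226  0.0474  0.0505  0.0729]]
scene rim [-0.6  2.2] cyl 80 [[-0.0226  0.046   0.0519  0.0728]]
scene rim [-0.2  1.1] cyl 77 [[-0.0226  0.0449  0.0503  0.0718]]
scene rim [ 0.5 -0.5] cyl 79 [[-0.0232  0.043   0.0492  0.0716]]
```

{"method": "step_arm", "body": {"plan": [[0.1,0.03,0,-0.03,0],[0.1,0.03,0,-0.03,0],[0.1,0.03,0,-0.03,0],[0.1,0.03,0,-0.03,0],[0.1,0.03,0,-0.03,0],[0.1,0.03,0,-0.03,0],[0.1,0.03,0,-0.03,0],[0.1,0.03,0,-0.03,0],[0.1,0.03,0,-0.03,0],[0.1,0.03,0,-0.03,0],[0.1,0.03,0,-0.03,0],[0.1,0.03,0,-0.03,0],[0.1,0.03,0,-0.03,0],[0.1,0.03,0,-0.03,0],[0.1,0.03,0,-0.03,0],[0.1,0.03,0,-0.03,0],[0.1,0.03,0,-0.03,0],[0.1,0.03,0,-0.03,0],[0.1,0.03,0,-0.03,0],[0.1,0.03,0,-0.03,0]]}}

```text
time: 42.15
tool_pos: [0.32, 0.1848, 0.3698]
tool_rot: [-3.141, 0.0, 3.051]
contact_force: [0.2, -0.6, 0.5]
opening: 0.0411
grip_force: 0.0
```

{"method": "step_arm", "body": {"plan": [[0.1,0,0,0,0],[0.1,0,0,0,0],[0.1,0,0,0,0],[0.1,0,0,0,0],[0.1,0,0,0,0],[0.1,0,0,0,0],[0.1,0,0,0,0],[0.1,0,0,0,0],[0.1,0,0,0,0],[0.1,0,0,0,0],[0.1,0,0,0,0],[0.1,0,0,0,0],[0.1,0,0,0,0],[0.1,0,0,0,0],[0.1,0,0,0,0],[0.1,0,0,0,0],[0.1,0,0,0,0],[0.1,0,0,0,0],[0.1,0,0,0,0],[0.1,0,0,0,0]]}}

```text
time: 44.65
tool_pos: [0.3199, 0.1848, 0.3698]
tool_rot: [-3.142, 0.0, 3.051]
contact_force: [-1.0, -0.0, -0.3]
opening: 0.0414
grip_force: 0.0
```

```bash
cat >> fin.py <<'E'
C=[read_camera('scene') for i in range(10)]
P=pts(C[0]); m=(np.hypot(P[...,0]-.447,P[...,1]-.164)<.1)&(P[...,2]>.03)&(P[...,2]<.26)
v,u=np.nonzero(m); sl=np.s_[v.min():v.max()+1,u.min():u.max()+1]
w=cv2.createHanningWindow((u.max()-u.min()+1,v.max()-v.min()+1),cv2.CV_64F)
g=[x['img'][sl].mean(2) for x in C]; print([tuple(np.round(cv2.phaseCorrelate(g[0],y,w)[0],2)) for y in g[1:]])
E
python3 fin.py
```

```text
44.65 [0.31994552 0.18476083 0.36977324] [-0.95720456 -0.00100569 -0.29848894]
wrist rim [ 2.5 -2.1] cyl 299 [[-0.0103  0.0438  0.0617  0.0683]]
wrist rim [ 2.6 -2.1] cyl 299 [[-0.01    0.0441  0.0618  0.0681]]
wrist rim [ 2.6 -2.1] cyl 296 [[-0.0103  0.0441  0.0634  0.0685]]
wrist rim [ 2.6 -2. ] cyl 298 [[-0.0103  0.0441  0.0628  0.0683]]
scene rim [ 1.1 -0.8] cyl 80 [[-0.0198  0.0427  0.047   0.0712]]
scene rim [ 1.2 -0.9] cyl 80 [[-0.0206  0.0429  0.0487  0.0709]]
scene rim [ 1.1 -0.8] cyl 77 [[-0.0201  0.0428  0.0468  0.0717]]
scene rim [ 1. -1.] cyl 78 [[-0.02    0.0423  0.0496  0.0713]]
[(np.float64(-0.07), np.float64(-0.06)), (np.float64(-0.04), np.float64(-0.02)), (np.float64(0.03), np.float64(-0.02)), (np.float64(0.03), np.float64(-0.01)), (np.float64(-0.03), np.float64(-0.02)), (np.float64(-0.02), np.float64(-0.02)), (np.float64(-0.0), np.float64(0.01)), (np.float64(-0.02), np.float64(-0.06)), (np.float64(-0.02), np.float64(-0.03))]
```

```bash
python3 -c "
from cell import *
print(hand_in())"
```

```text
the job is handed in; nothing more can be done
None
```

The job is handed in at about 45 s: the bowl was hung and the scale tared empty, and the brass cylinder is now in the bowl, hanging at rest with the arm clear; my first try at placing the cylinder pressed the bowl with about 7 N, near the overload limit, and I viewed 11 pictures where 10 were allowed.

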